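# Put the red parts to soak and lock the pot

### The arm

A 6-joint arm with a two-finger parallel gripper is mounted at the origin on the work surface. World frame = base frame: x ahead of the robot, y to its left, z up, the work surface at z = 0. Lengths are in m, angles in degrees, forces in N, time in s.
With the tool pointing down it reaches from about 0.4 to 0.825 m from the base axis. Payload 7 kg.
Tool frame: the origin (TCP) lies between the finger pads; the fingertips stand 22 mm ahead of it and the grasp point (between the pads) lies 3 mm ahead of it; z points along the fingers, y is the line along which they close (so a half turn about z gives the same grasp; the last joint's range is limited). The gripper opens to 88 mm and grips with 3 to 60 N. Pads are 19 mm wide; open, the fingers measure 130 mm over their backs; the gripper's body (78 mm by 193 mm) begins 47 mm behind the grasp point.
Start: joints at [-50.529, 20.546, 0.682, 0, -70.136, -16.507], TCP at [0.263, -0.621, 0.221] pointing down, gripper open.
Joint ranges: [-176.03, 176.03], [-82.01, 121.73], [-58.28, 71.71], [-173.87, 95.51], [-174.79, -0.11], [-173.66, 173.66]. Speed limits (degrees/s): [136.94, 136.94, 172.46, 180, 180, 180].

### API

Orientations are given as [roll, pitch, yaw] about the fixed x, y, z axes, in that order (R = Rz(yaw) Ry(pitch) Rx(roll)).
In Python, from plant import r, vision gives the robot as it stands.
- The arm moves only by the shell command python3 -m pendant 'ROWS' [FORCE]. ROWS is JSON, a list that holds one entry, the list of rows, each a list of 7 numbers: the shift along the tool's x, y, z scaled (see below), then the turn, a rotation vector about the tool's x, y, z scaled (see below), then the opening, from -1 (shut) to 1 (fully open). In form: [[[x, y, z, wx, wy, wz, fingers], ...]]. A call has exactly 8 rows; each row shifts and turns the commanded pose from where the row before left it, along the tool's axes as they then stand; what a row does not reach is not made up. The controller multiplies each number of a shift by 20 mm and each number of a turn by 4 degrees. A row lasts 1/10 s, in which the tool goes at most 50 mm and 8.59 degrees, less where a joint would pass 70% of its speed; a pose out of reach is approached as far as the arm can. A call with a number of a shift or a turn outside -1 to 1 is refused whole. A call with a gripper value outside its range is refused whole. The fingers move at their own pace and stop on an object; FORCE is the grip in N (left out, the last holds). Time passes only in rows, so rows that do not move let the fingers close, or fill a call up. It gives the time, the measured TCP pose, the force, the opening and the grip force at its end, in the units of the state.
- r.get_state(): the state, without advancing time (a new reading comes with each control period).
- vision.capture(name): name is "scene" or "top" or "wrist"; returns a dict with "frame" (480x640x3 uint8, blue, green, red), "depth" (480x640 float32, m along the optical axis (not along the pixel's ray), 0 where there is no reading), "camera_matrix" (3x3 intrinsics, pixels), "extrinsics" (4x4, takes a point from world to camera coordinates); the wrist camera has in their place "hand_eye" (4x4, takes a point from camera to tool coordinates, whose origin is the TCP and whose axes are the flange's). Camera axes: x right, y up, looking along -z (the intrinsics and any distortion apply to the point x, -y, -z); pixel columns grow to the right and rows downward; lengths in m; the calibration is good to about 2 mm. A picture is of the moment at which its call begins: read the wrist's pose just before it.
- r.close_job(): hands the job in; it is judged then, once.
The state is a dict: "time_s": time; "joints": joint angles; "qd": joint speeds; "joint_torque": joint torques, N m; "tcp_pos": TCP position; "eef_rot": TCP orientation; "contact_force": force on the tool from outside, world axes, zero at the start; "moment": the same for the moment, N m; "gripper_width": finger opening in m; "gripper_force": force on a finger pad.
Only numpy, scipy, OpenCV 4.12 (cv2) and the standard library are available. Lean on these libraries where they do the work, as an engineer would, in place of code of your own. Each camera call takes 0.05 s, during which the arm holds its last target. There are 200 camera calls.

### The job

Finish the paint-stripping batch: put every red-painted part on the bench into the white soak pot, then set the green cover on the pot so that it sits fully down and level, then swing the yellow keeper bar shut over it until it clicks home. The bare aluminium fork brace is already stripped, so hang it, lug up, with its arch over the drying rail's bar (at any moment); leave the loose tools and the tin where they are.

Things in the scene. Friction and masses are not known exactly. Their poses are not given: they have to be found in the camera images.
- pot_rim (a point): Centre of the white soak pot's mouth, level with the rim, 88 mm above the table. Mouth 170 mm across outside, 162 mm inside (150 mm inside at the floor). The pot is fixed on a dark base plate 255 x 190 x 8 mm, a catch post with a brass ball facing the hinge post. x points from here to the keeper's hinge post, z up.
- pot_floor (a point): Centre of the pot's inner floor, 12 mm above the table, 76 mm below the rim; same axes as pot_rim.
- keeper (a joint): Yellow keeper bar, level, 14 mm thick, 240 mm long, axis 134 mm up, swinging about an upright hinge. 0 rad = shut: across the pot's middle, 6 mm over the seated cover's knob, at its stop; positive = opened anticlockwise from above, to 1.75. Stays where left (0.3 N at the handle). From 0.08 to 0.003 rad it rides over a sprung ball (1 to 3 N at the handle), which then holds it at 0.
- keeper_hinge (a point): Point on the keeper's upright hinge axis, at bar height, 115 mm from the pot's centre.
- keeper_handle (a point): Middle of the black upright handle on the keeper bar, a round post 18 mm across whose free part runs from the bar's top, 141 mm, to 178 mm above the table (this point is at 160 mm); 207 mm from the hinge axis. It moves with the bar. Grip it from above or push it.
- cover: Loose green disc cover, 180 mm across, 5 mm thick, a white plug under it (153 mm across, tapering to 140, 10 mm deep) that drops inside the rim, a black round knob on top, 28 mm across, from 5 to 33 mm above the origin. Origin: centre of the disc's underside, which rests on the rim when seated; z up. It starts lying on its plug, origin 10 mm up.
- brace: Bare aluminium fork brace, a roof-shaped arch standing on two feet, 168 mm long (x, its span), 44 mm wide (y). Origin: the inside peak of the arch, 103 mm above the feet's underside, where two inner faces sloping down 25 degrees in x meet. Legs at x = +-52 to 60 mm. On the peak a lug 24 x 24 mm, its top 34 mm above the origin, free to grip from 10 mm above the origin up. z up.
- rail_mid (a point): Middle of the axis of the drying rail's level round bar: 16 mm diameter, 160 mm above the table, running along this frame's y, 200 mm long, on blue square posts (16 mm) 90 mm to either side. With the brace hung over it, its arch spanning across the bar, the brace's origin lies 9 mm above this axis.
- rail: The blue drying rail stand (fixed). Origin on the table under the middle of the bar, y along the bar.
- part1: Red-painted, flaking steel clamp block, 42 x 28 x 36 mm (x, y, z), standing flat. Origin at its very centre, 18 mm above the table at the start; z up. Grip across the 28 mm. May be absent.
- part2: Red-painted, flaking steel clamp block, 42 x 28 x 36 mm (x, y, z), standing flat. Origin at its very centre, 18 mm above the table at the start; z up. Grip across the 28 mm. May be absent.
- part3: Red-painted, flaking engine-mount lug: a square foot 40 x 40 x 12 mm with a round boss 28 mm across and 24 mm high on top, 36 mm tall in all. Origin on its axis at mid height, 18 mm above the table at the start; z up. Grip the boss. May be absent.
- part4: Red-painted, flaking engine-mount lug: a square foot 40 x 40 x 12 mm with a round boss 28 mm across and 24 mm high on top, 36 mm tall in all. Origin on its axis at mid height, 18 mm above the table at the start; z up. Grip the boss. May be absent.
- scraper: Flat scraper with blue handle, 170 mm. Not part of the job. Origin under its middle.
- screwdriver: Screwdriver with yellow handle, 170 mm, lying between cover and pot at the start. Not part of the job. Origin under its middle.
- brush: Wooden-handled brush, 170 mm. Not part of the job. Origin under its middle.
- wrench: Steel wrench, 190 mm. Not part of the job. Origin under its middle.
- tin: Tin with yellow cap, 72 mm across, 85 mm tall. Not part of the job. Origin under its middle.
There are look-alikes about, which are no part of the job. What is shaped like the part4 but purple is not meant.

How it is judged:
By the outcome, as a careful person would: the job done as asked, in the order asked, and still so for the second after the job is handed in, with the robot touching nothing.
Of part1, part2, part3, part4 only 2 to 4 are there at a start; the rules pass over those that are not, and their reading is None.
At some moment in a run one of part1, part2, part3, part4, cover may be knocked a few centimetres aside while the robot is not near it.
It also fails if it takes over 208 s, if anything falls off the work surface, if the arm or the gripper's body presses on something with over 40 N, if the wrist force passes 120 N, or if a joint passes its speed limit or range.

## Working session

There is one attempt and no reset: what is moved stays moved. The work goes in short steps, Python scripts to look and compute and a shell command to move; the robot and the scene stay as the last step left them, time stands still between calls to the robot, and variables do not carry over. Pictures are saved under pics/ and viewed, at most 14 in all, crops included, and the job is handed in when it is done.

```bash
ls; mkdir -p pics
cat > h.py <<'E'
import numpy as np, cv2, json
from plant import r, vision
from scipy.spatial.transform import Rotation as R
def cap(n):
    s=r.get_state(); d=vision.capture(n); d['s']=s; return d
def T_wc(d):
    if 'extrinsics' in d: return np.linalg.inv(np.array(d['extrinsics']))
    s=d['s'];T=np.eye(4);T[:3,:3]=R.from_euler('xyz',s['eef_rot'],degrees=True).as_matrix();T[:3,3]=s['tcp_pos']
    return T@np.array(d['hand_eye'])
def cloud(d):
    K=np.array(d['camera_matrix']);z=d['depth'].astype(float);v,u=np.mgrid[:480,:640]
    P=np.stack([(u-K[0,2])/K[0,0]*z,-(v-K[1,2])/K[1,1]*z,-z,np.ones_like(z)],-1)
    W=(P@T_wc(d).T)[...,:3];W[z==0]=np.nan;return W
E
python3 - <<'E'
from h import *
import pickle
s=r.get_state();print(s)
for n in('top','scene'):
    d=cap(n);cv2.imwrite(f'pics/{n}0.png',d['frame']);pickle.dump(d,open(n+'0.pkl','wb'))
    W=cloud(d);print(n,{k:d[k] for k in d if k not in('frame','depth','s')},W[240,320])
E
```

```text
pics
{'time_s': 0.0, 'joints': array([-5.05272383e+01,  2.05901541e+01,  6.33205394e-01, -1.90009942e-02,
       -7.01356228e+01, -1.65084248e+01]), 'qd': array([-0.00686617,  0.03639073,  0.05463325, -0.00648905,  0.06639899,
        0.01856585]), 'joint_torque': array([-3.28103924e-04, -5.82713020e+01,  2.93043941e+01,  6.99712202e+00,
        6.59991187e-03, -1.79769040e-04]), 'tcp_pos': array([ 0.26314519, -0.62105115,  0.22023636]), 'eef_rot': array([ 1.79906168e+02, -9.18131231e-03, -1.57042126e+02]), 'contact_force': array([-0.71052605, -0.08628188,  0.45594119]), 'moment': array([-0.01811838,  0.00075457,  0.01301741]), 'gripper_force': 0.0, 'gripper_width': 0.08743824169364832}
top {'camera_matrix': array([[462.06243277,   0.        , 315.68180278],
       [  0.        , 462.06243277, 240.35004481],
       [  0.        ,   0.        ,   1.        ]]), 'extrinsics': array([[-0.00947687, -0.99955212, -0.02838581, -0.02203174],
       [ 0.98324627, -0.01448245,  0.18170589, -0.53610301],
       [-0.1820356 , -0.02618823,  0.98294314, -0.88749099],
       [ 0.        ,  0.        ,  0.        ,  1.        ]])} [ 0.54562135 -0.03641558 -0.00086426]
scene {'camera_matrix': array([[436.28764356,   0.        , 323.82167901],
       [  0.        , 436.28764356, 241.40982045],
       [  0.        ,   0.        ,   1.        ]]), 'extrinsics': array([[-8.73100399e-02,  9.96180882e-01,  7.79242875e-04,
         1.05594866e-01],
       [-7.67365504e-01, -6.77543356e-02,  6.37620211e-01,
         3.21342847e-01],
       [ 6.35237861e-01,  5.50726819e-02,  7.70350478e-01,
        -1.36921915e+00],
       [ 0.00000000e+00,  0.00000000e+00,  0.00000000e+00,
         1.00000000e+00]])} [ 4.21187452e-01 -7.88091540e-02  1.50223164e-04]
```

View pics/top0.png

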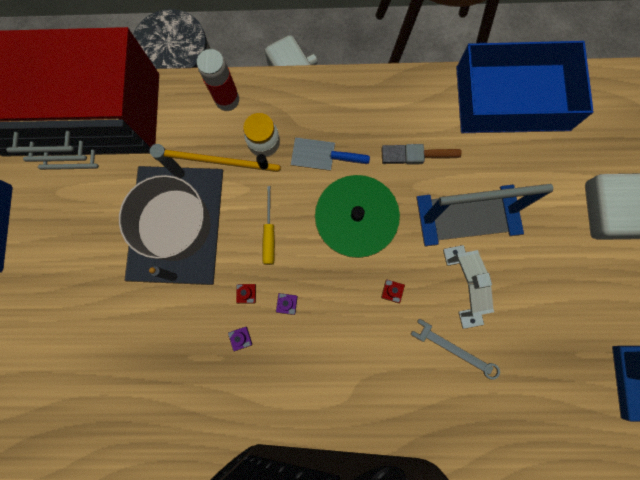

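View pics/scene0.png

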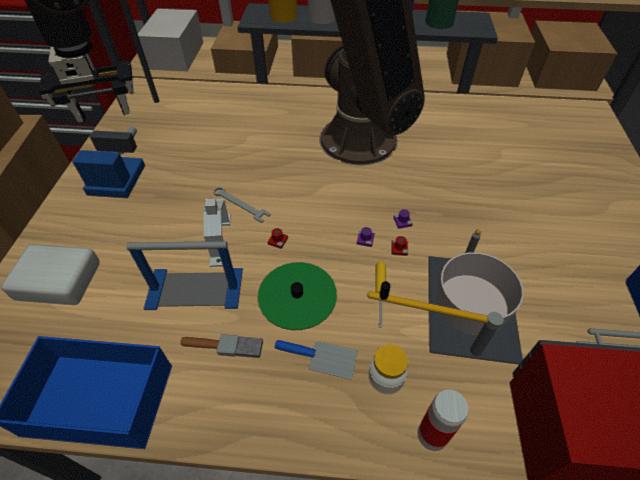

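The top view shows two red lugs at (246,293) and (393,291), and two purple look-alikes at (287,304) and (240,339). The red ones fit "red-painted lug". The cover is at (357,215), the pot at (162,217), the brace at (470,287) and the rail bar at (495,195). I see no red blocks. I'll measure these and confirm them in a crop.

Run:
```python
from h import *
import pickle
d=pickle.load(open('top0.pkl','rb'));W=cloud(d);f=d['frame']
cv2.imwrite('pics/crop1.png',cv2.resize(f[240:360,220:420],None,fx=4,fy=4,interpolation=cv2.INTER_CUBIC))
hsv=cv2.cvtColor(f,cv2.COLOR_BGR2HSV);H,S,V=cv2.split(hsv)
def blobs(name,m,amin=60):
    n,l,st,c=cv2.connectedComponentsWithStats(m.astype(np.uint8))
    for i in range(1,n):
        if st[i,4]>=amin:
            q=W[l==i];q=q[~np.isnan(q[:,0])]
            print(name,st[i],c[i].round(1),'med',np.median(q,0).round(4),'zmax',np.percentile(q[:,2],97).round(4), 'rng',q.min(0).round(3),q.max(0).round(3))
blobs('red',((H<6)|(H>172))&(S>150)&(V>70),15)
blobs('green',(H>50)&(H<80)&(S>120)&(V>50))
blobs('yellow',(H>18)&(H<30)&(S>200)&(V>120))
# geometry
def sel(u0,u1,v0,v1,z0,z1):
    q=W[v0:v1,u0:u1].reshape(-1,3);return q[(q[:,2]>z0)&(q[:,2]<z1)]
def circ(q):
    A=np.c_[2*q[:,:2],np.ones(len(q))];s=np.linalg.lstsq(A,(q[:,:2]**2).sum(1),rcond=None)[0]
    return s[:2].round(4),np.sqrt(s[2]+s[:2]@s[:2]).round(4),len(q)
print('pot rim',circ(sel(110,215,165,265,.083,.093)))
print('knob',sel(348,370,203,224,.038,.06).mean(0),len(sel(348,370,203,224,.038,.06)))
q=sel(420,560,175,225,.155,.175);print('rail',q.mean(0),len(q));print(cv2.fitLine(q[:,:2].astype(np.float32),2,0,.01,.01).ravel())
q=sel(430,510,240,335,.05,.15);
for a,b in((.125,.15),(.09,.12),(.06,.15)):
    p=q[(q[:,2]>a)&(q[:,2]<b)];print('brace',a,len(p),p.mean(0) if len(p) else '',cv2.fitLine(p[:,:2].astype(np.float32),2,0,.01,.01).ravel() if len(p)>5 else '')
q=sel(140,300,140,175,.12,.15);print('keeper',q.mean(0),cv2.fitLine(q[:,:2].astype(np.float32),2,0,.01,.01).ravel())
q=sel(252,272,145,172,.15,.19);print('handle',q.mean(0),len(q))
q=sel(145,175,140,165,.15,.25);print('hingepost',q.mean(0),len(q),q[:,2].max())
q=sel(140,180,255,290,.03,.25);print('catch',q.mean(0),q[:,2].max())
```

```text
red [    0    27   128    92 11026] [62.  72.2] med [0.8486 0.4516 0.1709] zmax 0.1735 rng [ 0.756  0.33  -0.755] [1.61  1.317 0.176]
red [382 282  22  19 238] [393.  290.7] med [ 0.4343 -0.1822  0.0175] zmax 0.0383 rng [ 0.416 -0.206  0.008] [ 0.453 -0.162  0.04 ]
red [237 284  18  19 240] [245.4 292.7] med [0.4335 0.1171 0.0178] zmax 0.0379 rng [0.415 0.101 0.007] [0.453 0.137 0.04 ]
green [ 315  175   85   82 5219] [356.9 215.8] med [ 0.5925 -0.115   0.015 ] zmax 0.0184 rng [ 0.508 -0.205  0.009] [ 0.685 -0.027  0.043]
yellow [244 113  30  28 662] [258.1 126.6] med [0.7675 0.0861 0.0854] zmax 0.0882 rng [ 0.737  0.056 -0.002] [0.833 0.115 0.091]
yellow [164 150  95  17 504] [210.8 158.1] med [0.6807 0.1659 0.1405] zmax 0.1433 rng [ 0.663  0.077 -0.002] [0.754 0.293 0.146]
yellow [263 224  10  39 375] [267.6 243.3] med [0.536  0.0719 0.0238] zmax 0.0277 rng [0.496 0.063 0.017] [0.577 0.083 0.03 ]
pot rim (array([0.5832, 0.2765]), np.float64(0.0828), 671)
knob [ 0.5943303  -0.11457348  0.04240708] 140
rail [ 0.59272646 -0.35304543  0.16586989] 1023
[ 0.10613887 -0.9943513   0.59272647 -0.35304543]
brace 0.125 206 [ 0.44291836 -0.32869123  0.13560671] [ 0.16228147 -0.9867445   0.44291836 -0.3286912 ]
brace 0.09 918 [ 0.4425141  -0.32796037  0.09918946] [ 0.9817902   0.18996857  0.4425141  -0.32796037]
brace 0.06 1490 [ 0.441789   -0.32802219  0.10121991] [ 0.9835926   0.18040392  0.441789   -0.32802218]
keeper [0.68005202 0.17460258 0.13986494] [0.15738094 0.987538   0.68005204 0.17460258]
handle [0.6618518  0.06548361 0.17187791] 122<stdin>:29: RuntimeWarning: Mean of empty slice.
  ret = um.true_divide(
Traceback (most recent call last):
ValueError: zero-size array to reduction operation maximum which has no identity
```

View pics/crop1.png

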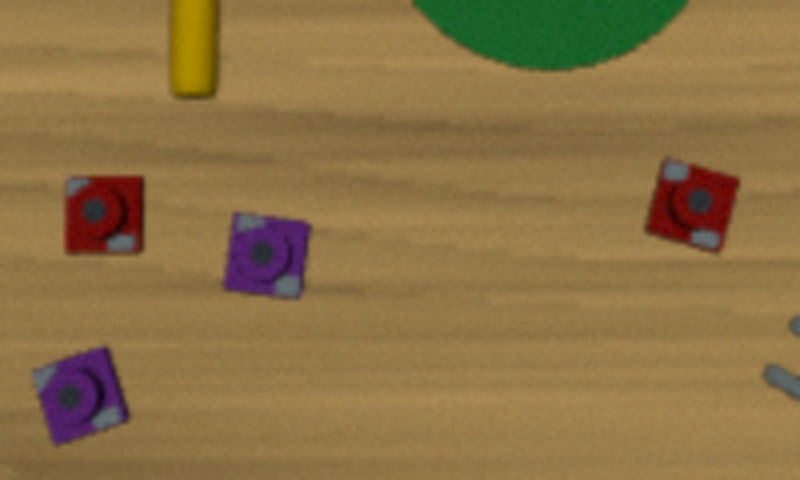

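The enlarged crop confirms it: the red lugs are at crop (105,215) and (693,205), and the purple look-alikes at (267,256) and (80,397). The parts are therefore two red lugs. I'll start with the brace, which is nearest the arm, after refining its position.

```bash
cat >> h.py <<'E'
def go(x,y,z,psi):
    s=r.get_state();M=R.from_euler('xyz',s['eef_rot'],degrees=True)
    d=np.array([x,y,z])-s['tcp_pos'];G=R.from_euler('xyz',[180,0,psi],degrees=True)
    w=(M.inv()*G).as_rotvec(degrees=True)
    print('t',round(s['time_s'],1),'pos',s['tcp_pos'].round(4),s['eef_rot'].round(2),'shift units(now axes)',(M.inv().apply(d)/.02).round(2),'(goal axes)',(G.inv().apply(d)/.02).round(2),'turn units',(w/4).round(2),'w',round(s['gripper_width'],4),'F',s['contact_force'].round(1))
def near(W,x,y,rad,z0,z1):
    q=W.reshape(-1,3);return q[(np.hypot(q[:,0]-x,q[:,1]-y)<rad)&(q[:,2]>z0)&(q[:,2]<z1)]
def rect(q):
    c,(a,b),t=cv2.minAreaRect((q[:,:2]*1000).astype(np.float32));return np.round([*c,a,b,t],1)
E
python3 - <<'E' 2>/dev/null
from h import *
import pickle
for n in('top','scene'):
    W=cloud(pickle.load(open(n+'0.pkl','rb')));print(n)
    q=near(W,.443,-.329,.03,.133,.145);print('lug',q.mean(0).round(4),np.median(q,0).round(4),len(q),rect(q))
    q=near(W,.443,-.329,.12,.03,.132);print('brace all',rect(q),q[:,2].max())
    q=near(W,.593,-.353,.13,.166,.172);print('bar top',q.mean(0).round(4),len(q),cv2.fitLine(q[:,:2].astype(np.float32),2,0,.01,.01).ravel()[:2])
    for p in((.434,.117),(.434,-.182)):
        q=near(W,*p,.03,.033,.042);print('boss',q.mean(0).round(4),len(q),rect(q))
    q=near(W,.594,-.1145,.03,.039,.055);print('knob',q.mean(0).round(4),len(q),rect(q))
    q=near(W,.592,-.115,.11,.012,.02);print('disc',rect(q))
    q=near(W,.70,.272,.04,.142,.3);print('hinge',q.mean(0).round(4),q[:,2].max(),rect(q))
    q=near(W,.468,.28,.03,.03,.3);print('catch',q.mean(0).round(4),q[:,2].max(),rect(q))
    q=near(W,.662,.0655,.02,.173,.185);print('handle',q.mean(0).round(4),rect(q))
from h import go
go(.443,-.3285,.25,-169.5)
E
```

```text
top
lug [ 0.4433 -0.3297  0.1365] [ 0.4431 -0.3296  0.1364] 182 [ 443.4 -330.2   23.6   25.    10.9]
brace all [ 443.4 -330.2  119.8   41.7   10.4] 0.13168042084824427
bar top [ 0.5937 -0.353   0.1677] 573 [ 0.10626061 -0.99433833]
boss [0.4334 0.1194 0.0358] 145 [433.1 119.2  26.3  26.4  89.8]
boss [ 0.4345 -0.1848  0.0361] 143 [ 433.8 -185.2   26.3   26.1   84.3]
knob [ 0.5946 -0.1145  0.0426] 133 [ 594.6 -114.7   26.    26.3   37.8]
disc [ 594.9 -114.7  178.3  178.    29. ]
hinge [0.6966 0.2691 0.1439] 0.14738443121554712 [691.8 261.7  49.7  26.8  61.2]
catch [0.4685 0.2694 0.0903] 0.13231683625512225 [469.4 272.4  15.8  17.5  66.4]
handle [0.6636 0.0663 0.1777] [663.9  66.9  17.   16.2  41.1]
scene
lug [ 0.4453 -0.3303  0.1366] [ 0.4449 -0.3309  0.1368] 83 [ 443.6 -330.5   25.9   22.5    8.8]
brace all [ 443.2 -331.3  124.    41.2   10.4] 0.1317607431868506
bar top [ 0.5952 -0.3563  0.1676] 362 [ 0.10664536 -0.99429715]
boss [0.4348 0.1187 0.0362] 85 [434.6 119.1  27.1  26.6  22.1]
boss [ 0.4357 -0.1857  0.0359] 83 [ 435.1 -186.2   29.8   24.7    8.9]
knob [ 0.5958 -0.1156  0.0427] 110 [ 595.9 -115.5   26.3   26.3   31.3]
disc [ 595.4 -115.5  178.9  178.6   32.9]
hinge [0.6975 0.2682 0.1433] 0.1460452261158297 [692.4 261.8  45.1  28.   56.1]
catch [0.475  0.2712 0.0959] 0.13085954277542633 [477.9 270.7  17.7  34.3  70.7]
handle [0.666  0.0657 0.1773] [665.3  65.8  17.8  15.    5.2]
t 0.1 pos [ 0.2631 -0.6211  0.2203] [ 1.7992e+02 -1.0000e-02 -1.5704e+02] shift units(now axes) [-13.99   9.97  -1.47] (goal axes) [-11.51  12.75  -1.48] turn units [ 0.02 -0.    3.11] w 0.0877 F [-0.2  0.3 -0.6]
```

```bash
python3 -m pendant '[[[0,0,-0.37,0,0,0.78,0.3],[0,0,-0.37,0,0,0.78,0.3],[0,0,-0.37,0,0,0.78,0.3],[0,0,-0.37,0,0,0.78,0.3],[-0.88,0.98,0,0,0,0,0.3],[-0.88,0.98,0,0,0,0,0.3],[-0.88,0.98,0,0,0,0,0.3],[-0.88,0.98,0,0,0,0,0.3]]]' 30 && python3 -m pendant '[[[-0.88,0.98,0,0,0,0,0.3],[-0.88,0.98,0,0,0,0,0.3],[-0.88,0.98,0,0,0,0,0.3],[-0.88,0.98,0,0,0,0,0.3],[-0.88,0.98,0,0,0,0,0.3],[-0.88,0.98,0,0,0,0,0.3],[-0.88,0.98,0,0,0,0,0.3],[-0.88,0.98,0,0,0,0,0.3]]]' 30
python3 - <<'E'
from h import *
go(.4435,-.330,.138,-169.5)
E
```

```text
time_s: 0.9
tcp_pos: [0.3185, -0.5305, 0.2502]
eef_rot: [180.0, -0.0, -169.5]
contact_force: [0.6, -0.2, -0.6]
gripper_width: 0.0574
gripper_force: 0.0
time_s: 1.7
tcp_pos: [0.4284, -0.3507, 0.2505]
eef_rot: [180.0, -0.0, -169.5]
contact_force: [-0.5, -0.2, 0.1]
gripper_width: 0.0569
gripper_force: 0.0
t 1.7 pos [ 0.4284 -0.3507  0.2505] [ 1.7998e+02 -2.0000e-02 -1.6952e+02] shift units(now axes) [-0.93  0.88  5.62] (goal axes) [-0.93  0.88  5.62] turn units [ 0.01 -0.01 -0.  ] w 0.0569 F [-0.5 -0.2  0.1]
```

```bash
python3 -m pendant '[[[-0.93,0.88,0,0,0,0,0.3],[0,0,1,0,0,0,0.3],[0,0,1,0,0,0,0.3],[0,0,1,0,0,0,0.3],[0,0,1,0,0,0,0.3],[0,0,0.8,0,0,0,0.3],[0,0,0.5,0,0,0,0.3],[0,0,0.3,0,0,0,0.3]]]' 30 && python3 -m pendant '[[[0,0,0,0,0,0,-1],[0,0,0,0,0,0,-1],[0,0,0,0,0,0,-1],[0,0,0,0,0,0,-1],[0,0,0,0,0,0,-1],[0,0,0,0,0,0,-1],[0,0,0,0,0,0,-1],[0,0,0,0,0,0,-1]]]' 35; python3 -m pendant '[[[0,0,-0.3,0,0,0,-1],[0,0,-0.7,0,0,0,-1],[0,0,-1,0,0,0,-1],[0,0,-1,0,0,0,-1],[0,0,-1,0,0,0,-1],[0,0,-1,0,0,0,-1],[0,0,-1,0,0,0,-1],[0,0,-1,0,0,0,-1]]]' 35
python3 - <<'E'
from h import *
go(.5945,-.3545,.33,-173.9)
E
```

```text
time_s: 2.5
tcp_pos: [0.4429, -0.3309, 0.1378]
eef_rot: [180.0, -0.1, -169.5]
contact_force: [0.8, 0.3, 0.5]
gripper_width: 0.0569
gripper_force: 0.0
time_s: 3.3
tcp_pos: [0.4433, -0.3311, 0.1388]
eef_rot: [-180.0, 0.0, -169.5]
contact_force: [-0.4, -0.1, 0.4]
gripper_width: 0.0015
gripper_force: 0.0
time_s: 4.1
tcp_pos: [0.4432, -0.3311, 0.2802]
eef_rot: [-180.0, 0.0, -169.5]
contact_force: [0.8, 0.2, 0.6]
gripper_width: 0.0005
gripper_force: 0.0
t 4.1 pos [ 0.4432 -0.3311  0.2802] [-1.7999e+02  2.0000e-02 -1.6952e+02] shift units(now axes) [-7.23 -2.53 -2.49] (goal axes) [-7.4  -1.97 -2.49] turn units [-0.    0.01  1.1 ] w 0.0005 F [0.8 0.2 0.6]
```

The grasp closed on nothing, so I'm looking at the scene.

```bash
python3 - <<'E' 2>/dev/null
from h import *
d=cap('scene');cv2.imwrite('pics/s1.png',d['frame'])
w=cap('wrist');cv2.imwrite('pics/w1.png',w['frame'])
for D in(d,w):
    W=cloud(D)
    q=near(W,.443,-.329,.06,.125,.145);print('lug',q.mean(0).round(4),len(q),rect(q))
E
```

```text
lug [ 0.447  -0.3292  0.1347] 115 [ 444.8 -330.5   25.9   24.1    7.5]
lug [ 0.4403 -0.3321  0.1355] 743 [ 441.2 -332.    24.3   23.7   10.6]
```

View pics/w1.png

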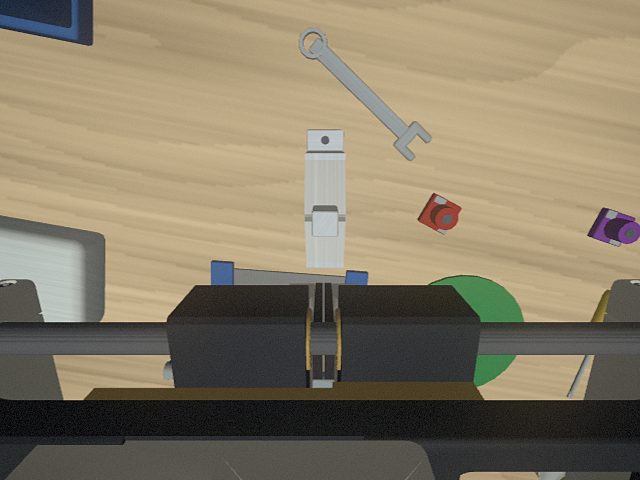

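View pics/s1.png

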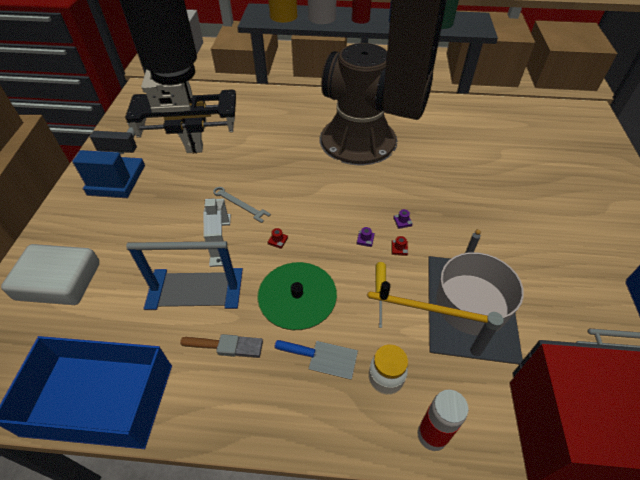

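```bash
python3 - <<'E' 2>/dev/null
from h import *
d=cap('scene');s=d['s'];K=np.array(d['camera_matrix']);M=R.from_euler('xyz',s['eef_rot'],degrees=True)
W=cloud(d)
for k in(-.05,0,.022):
    p=s['tcp_pos']+M.apply([0,0,k]);c=np.array(d['extrinsics'])@[*p,1];print(p,(K[0,0]*c[0]/-c[2]+K[0,2]).round(1),(K[1,1]*-c[1]/-c[2]+K[1,2]).round(1))
print('tips seen',[W[v,u].round(3) for u,v in((190,145),(197,148),(185,135))])
w=cap('wrist');print(w['hand_eye']);Ww=cloud(w);print('tcp cam',np.linalg.inv(w['hand_eye'])@[0,0,.02,1]);print([Ww[v,u].round(3) for u,v in((310,310),(335,310),(322,383),(325,222))],s['joints'],s['tcp_pos'])
E
```

```text
[ 0.4442198  -0.33175697  0.33233087] 188.5 131.0
[ 0.4444516  -0.33188249  0.28233157] 194.3 151.6
[ 0.4445536  -0.33193772  0.26033187] 196.6 160.0
tips seen [array([ 0.455, -0.332,  0.307]), array([ 0.453, -0.32 ,  0.299]), array([ 0.455, -0.336,  0.331])]
[[ 2.00042766e-04  9.59577630e-01  2.81444014e-01  7.68946435e-02]
 [ 9.99999444e-01 -4.83415943e-04  9.37424343e-04 -1.86433000e-04]
 [ 1.03558595e-03  2.81443670e-01 -9.59577193e-01 -1.62580617e-01]
 [ 0.00000000e+00  0.00000000e+00  0.00000000e+00  1.00000000e+00]]
tcp cam [ 3.60128600e-04 -2.24003112e-02 -1.96841558e-01  1.00000000e+00]
[array([ 0.409, -0.341,  0.364]), array([ 0.431, -0.329,  0.317]), array([ 0.583, -0.307,  0.165]), array([ 0.438, -0.331,  0.136])] [-1.64741890e+01  7.00660492e+00 -9.32338220e+00  6.53322958e-02
 -7.33745104e+01 -6.30425430e+01] [ 0.4444516  -0.33188249  0.28233157]
```

```bash
python3 - <<'E' 2>/dev/null
from h import *
d=cap('scene');s=d['s'];W=cloud(d)
q=near(W,*s['tcp_pos'][:2],.08,.2,.36)
print(s['tcp_pos'],q[:,2].min(),np.percentile(q[:,2],[1,5,20]))
for z in np.arange(.24,.36,.01):
    p=q[(q[:,2]>z)&(q[:,2]<z+.01)]
    if len(p):print(z.round(2),len(p),p.min(0).round(3),p.max(0).round(3))
f=d['frame'][90:240,120:280];cv2.imwrite('pics/g1.png',cv2.resize(f,None,fx=4,fy=4))
E
```

```text
[ 0.44338577 -0.33103462  0.27928386] 0.2853054617818227 [0.28665597 0.29060382 0.30006854]
0.28 22 [ 0.45  -0.342  0.285] [ 0.457 -0.314  0.29 ]
0.29 82 [ 0.432 -0.345  0.29 ] [ 0.459 -0.313  0.3  ]
0.3 75 [ 0.435 -0.345  0.3  ] [ 0.458 -0.312  0.31 ]
0.31 82 [ 0.432 -0.346  0.31 ] [ 0.461 -0.311  0.32 ]
0.32 93 [ 0.447 -0.347  0.32 ] [ 0.459 -0.308  0.33 ]
0.33 55 [ 0.447 -0.349  0.33 ] [ 0.46  -0.307  0.339]
0.34 13 [ 0.449 -0.337  0.341] [ 0.459 -0.295  0.349]
0.35 101 [ 0.428 -0.411  0.351] [ 0.488 -0.29   0.36 ]
```

View pics/g1.png

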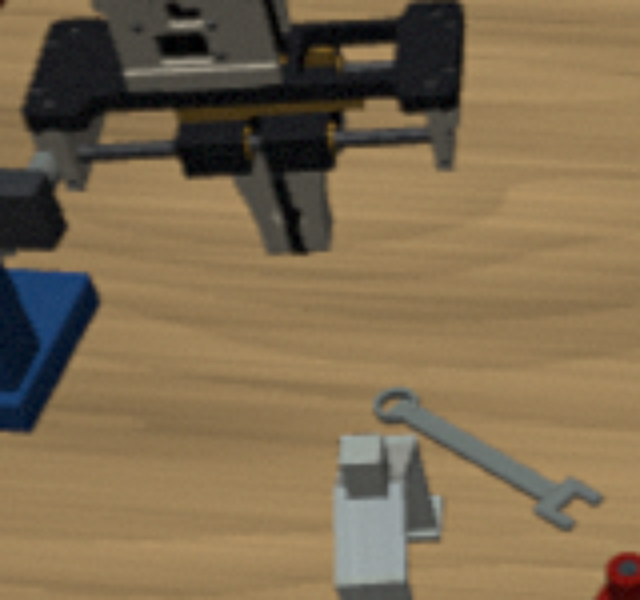

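The closed fingertips show at z≈0.285 with the TCP at 0.280. So the tips are about 4 mm behind the reported TCP, not 22 mm ahead, and the fingers closed just above the lug. I'll use that measured offset, go lower and check the force.

```bash
python3 -m pendant '[[[0,0,0.8,0,0,0,0.3],[0,0,1,0,0,0,0.3],[0,0,1,0,0,0,0.3],[0,0,1,0,0,0,0.3],[0,0,1,0,0,0,0.3],[0,0,1,0,0,0,0.3],[0,0,1,0,0,0,0.3],[0,0,0.3,0,0,0,0.3]]]' 30 && python3 -m pendant '[[[0,0,0.25,0,0,0,0.3],[0,0,0.25,0,0,0,0.3],[0,0,0.25,0,0,0,0.3],[0,0,0.25,0,0,0,0.3],[0,0,0.15,0,0,0,0.3],[0,0,0,0,0,0,0.3],[0,0,0,0,0,0,0.3],[0,0,0,0,0,0,0.3]]]' 30;  python3 -m pendant '[[[0,0,0,0,0,0,-1],[0,0,0,0,0,0,-1],[0,0,0,0,0,0,-1],[0,0,0,0,0,0,-1],[0,0,0,0,0,0,-1],[0,0,0,0,0,0,-1],[0,0,0,0,0,0,-1],[0,0,0,0,0,0,-1]]]' 35
```

```text
time_s: 5.15
tcp_pos: [0.4415, -0.3303, 0.1339]
eef_rot: [179.8, -0.2, -169.5]
contact_force: [-0.0, -0.1, -0.0]
gripper_width: 0.0558
gripper_force: 0.0
time_s: 5.95
tcp_pos: [0.4435, -0.3312, 0.114]
eef_rot: [-180.0, 0.0, -169.5]
contact_force: [0.6, 0.0, -0.3]
gripper_width: 0.0571
gripper_force: 0.0
time_s: 6.75
tcp_pos: [0.4433, -0.3312, 0.1138]
eef_rot: [-180.0, 0.0, -169.5]
contact_force: [-0.5, -0.6, 0.4]
gripper_width: 0.0236
gripper_force: 35.0
```

```bash
python3 -m pendant '[[[0,0,-0.4,0,0,0,-1],[0,0,-1,0,0,0,-1],[0,0,-1,0,0,0,-1],[0,0,-1,0,0,0,-1],[0,0,-1,0,0,0,-1],[0,0,-1,0,0,0,-1],[0,0,-1,0,0,0,-1],[0,0,-1,0,0,0,-1]]]' 40 && python3 -m pendant '[[[0,0,-1,0,0,0,-1],[0,0,-1,0,0,0,-1],[0,0,-0.6,0,0,0,-1],[0,0,0,0,0,0.55,-1],[0,0,0,0,0,0.55,-1],[0,0,0,0,0,0,-1],[0,0,0,0,0,0,-1],[0,0,0,0,0,0,-1]]]' 40
python3 - <<'E'
from h import *
go(.5945,-.3545,.31,-173.9)
E
```

```text
time_s: 7.55
tcp_pos: [0.4427, -0.3306, 0.2625]
eef_rot: [179.9, -0.0, -169.5]
contact_force: [0.3, -0.3, -3.6]
gripper_width: 0.0234
gripper_force: 40.0
time_s: 8.35
tcp_pos: [0.4431, -0.331, 0.3135]
eef_rot: [180.0, -0.0, -173.9]
contact_force: [0.8, -0.7, -3.5]
gripper_width: 0.0237
gripper_force: 40.0
t 8.3 pos [ 0.4431 -0.331   0.3135] [ 1.7998e+02 -3.0000e-02 -1.7387e+02] shift units(now axes) [-7.4  -1.98  0.17] (goal axes) [-7.4  -1.97  0.17] turn units [ 0.01 -0.01  0.01] w 0.0237 F [ 0.8 -0.7 -3.5]
```

```bash
python3 -m pendant '[[[-0.6,-0.15,0,0,0,0,-1],[-1,-0.27,0,0,0,0,-1],[-1,-0.27,0,0,0,0,-1],[-1,-0.27,0,0,0,0,-1],[-1,-0.27,0,0,0,0,-1],[-1,-0.27,0,0,0,0,-1],[-1,-0.27,0,0,0,0,-1],[-0.8,-0.2,0,0,0,0,-1]]]' 40 && python3 -m pendant '[[[0,0,0,0,0,0,-1],[0,0,0,0,0,0,-1],[0,0,0.7,0,0,0,-1],[0,0,1,0,0,0,-1],[0,0,1,0,0,0,-1],[0,0,1,0,0,0,-1],[0,0,0.8,0,0,0,-1],[0,0,0.5,0,0,0,-1]]]' 40; python3 - <<'E' 2>/dev/null
from h import *
d=cap('scene')
W=cloud(d);q=near(W,.5945,-.3545,.13,.166,.172);print('bar',q.mean(0));q=near(W,.59,-.35,.12,.02,.5)
cv2.imwrite('pics/s2.png',cv2.resize(d['frame'][150:320,110:290],None,fx=3,fy=3))
go(.5945,-.3545,.180,-173.9)
E
```

```text
time_s: 9.15
tcp_pos: [0.5963, -0.3548, 0.3128]
eef_rot: [180.0, -0.0, -173.9]
contact_force: [-0.5, 0.3, -3.4]
gripper_width: 0.0235
gripper_force: 40.0
time_s: 9.95
tcp_pos: [0.5933, -0.3542, 0.2117]
eef_rot: [179.9, -0.1, -173.9]
contact_force: [-0.7, 0.1, -3.5]
gripper_width: 0.0237
gripper_force: 40.0
bar [ 0.60124685 -0.34943907  0.16781064]
t 10.0 pos [ 0.5931 -0.3539  0.2105] [ 1.7988e+02 -1.7000e-01 -1.7394e+02] shift units(now axes) [-0.07 -0.04  1.52] (goal axes) [-0.07 -0.04  1.52] turn units [ 0.03 -0.04 -0.01] w 0.0236 F [-0.2  0.6 -5.7]
```

View pics/s2.png

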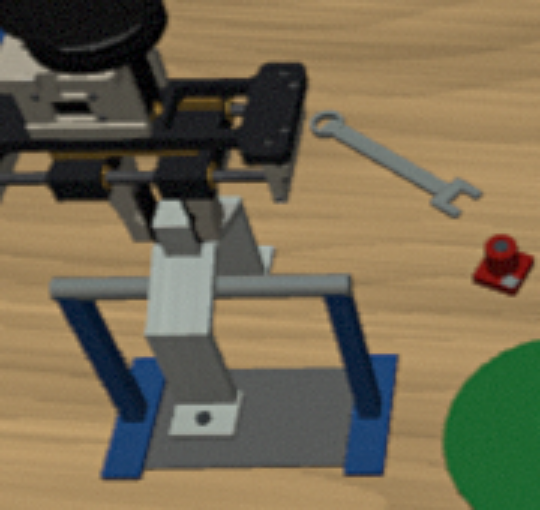

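The brace straddles the bar, well between the posts (crop (180,290)). Lower it.

```bash
python3 -m pendant '[[[-0.05,0,0.4,0,0,0,-1],[0,0,0.4,0,0,0,-1],[0,0,0.3,0,0,0,-1],[0,0,0.2,0,0,0,-1],[0,0,0.1,0,0,0,-1],[0,0,0.1,0,0,0,-1],[0,0,0.1,0,0,0,-1],[0,0,0,0,0,0,-1]]]' 40
```

```text
time_s: 10.8
tcp_pos: [0.5956, -0.3544, 0.1816]
eef_rot: [180.0, -0.0, -173.9]
contact_force: [-0.4, 0.0, -4.0]
gripper_width: 0.0236
gripper_force: 40.0
```

```bash
python3 -m pendant '[[[0,0,0.03,0,0,0,-1],[0,0,0.03,0,0,0,-1],[0,0,0.03,0,0,0,-1],[0,0,0.02,0,0,0,-1],[0,0,0,0,0,0,-1],[0,0,0,0,0,0,-1],[0,0,0,0,0,0,-1],[0,0,0,0,0,0,-1]]]' 40
```

```text
time_s: 11.6
tcp_pos: [0.5957, -0.3545, 0.18]
eef_rot: [-180.0, 0.0, -173.9]
contact_force: [-0.9, 2.2, 2.1]
gripper_width: 0.024
gripper_force: 40.0
```

Contact: it's resting on the bar. Release gently and rise.

```bash
python3 -m pendant '[[[0,0,0,0,0,0,-0.4],[0,0,0,0,0,0,-0.3],[0,0,0,0,0,0,-0.2],[0,0,0,0,0,0,-0.1],[0,0,0,0,0,0,0.1],[0,0,0,0,0,0,0.2],[0,0,0,0,0,0,0.2],[0,0,-0.3,0,0,0,0.2]]]' 20;python3 -m pendant '[[[0,0,-0.7,0,0,0,0.2],[0,0,-1,0,0,0,0.2],[0,0,-1,0,0,0,0.2],[0,0,-1,0,0,0,0.2],[0,0,-1,0,0,0,0.2],[0,0,0,0,0,0,0.2],[0,0,0,0,0,0,0.2],[0,0,0,0,0,0,0.2]]]' 20; python3 - <<'E' 2>/dev/null
from h import *
for n in('top','scene'):
    d=cap(n);W=cloud(d);print(n)
    q=near(W,.595,-.354,.04,.18,.22);print('lug',len(q),q[:,2].max().round(3),np.median(q,0).round(3))
    q=near(W,.4345,-.185,.05,.033,.042);print('bossA',q.mean(0).round(4),len(q))
    q=near(W,.434,.119,.05,.033,.042);print('bossB/purple',q.mean(0).round(4),len(q))
go(.4345,-.1855,.15,180)
E
```

```text
time_s: 12.4
tcp_pos: [0.5951, -0.3543, 0.1848]
eef_rot: [180.0, -0.1, -173.9]
contact_force: [-0.5, -0.3, 0.3]
gripper_width: 0.0523
gripper_force: 0.0
time_s: 13.2
tcp_pos: [0.5953, -0.3543, 0.2793]
eef_rot: [180.0, -0.0, -173.9]
contact_force: [-0.2, 0.6, -0.4]
gripper_width: 0.0524
gripper_force: 0.0
top
```

```bash
cat >> h.py <<'E'
def med(W,x,y,rad,z0,z1,tag):
    q=near(W,x,y,rad,z0,z1)
    print(tag,len(q),(q.mean(0).round(4),rect(q)) if len(q)>3 else '')
E
python3 -m pendant '[[[0.8,1,0,0,0,0.5,0.2],[1,1,0,0,0,0.5,0.2],[1,1,0,0,0,0.5,0.2],[1,1,0,0,0,0,0.2],[1,1,0,0,0,0,0.2],[1,1,0,0,0,0,0.2],[1,1,0,0,0,0,0.2],[0.6,0.8,0,0,0,0,0.2]]]' 20;python3 - <<'E' 2>/dev/null
from h import *
for n in('top','scene','wrist'):
    d=cap(n);W=cloud(d);print(n)
    med(W,.595,-.354,.04,.18,.22,'lug'); med(W,.595,-.354,.12,.10,.19,'brace')
    med(W,.4345,-.185,.05,.033,.042,'bossA');med(W,.434,.119,.03,.033,.042,'bossB');med(W,.5955,-.115,.05,.039,.055,'knob')
cv2.imwrite('pics/s3.png',cap('scene')['frame'])
go(.4345,-.1855,.02,180)
E
```

```text
time_s: 14.05
tcp_pos: [0.4417, -0.2018, 0.2792]
eef_rot: [180.0, -0.0, -179.9]
contact_force: [0.7, 0.8, -0.3]
gripper_width: 0.0527
gripper_force: 0.0
top
lug 0 
brace 0 
bossA 30 (array([ 0.4269, -0.1821,  0.0361]), array([ 426.2, -181.1,   14.1,   11.7,   26.5]))
bossB 0 
knob 0 
scene
lug 227 (array([ 0.6019, -0.3508,  0.1965]), array([ 598.1, -353. ,   27.3,   24.5,    4.4]))
brace 2233 (array([ 0.6049, -0.3521,  0.1512]), array([ 596. , -352.7,  124.7,  170.8,   41.6]))
bossA 80 (array([ 0.4355, -0.1858,  0.0359]), array([ 433.9, -186.5,   28.4,   24.9,    9.2]))
bossB 82 (array([0.4344, 0.1188, 0.036 ]), array([434.7, 118.4,  26.1,  27.9,  69.8]))
knob 113 (array([ 0.5961, -0.1156,  0.0428]), array([ 595.4, -116. ,   26.7,   26.9,   71.1]))
wrist
lug 0 
brace 530 (array([ 0.5789, -0.2619,  0.1546]), array([ 582.2, -265.9,   17. ,   20.7,    5.8]))
bossA 435 (array([ 0.4324, -0.1867,  0.0351]), array([ 432.5, -186.7,   27.2,   26.2,   43.4]))
bossB 454 (array([0.4309, 0.1174, 0.0349]), array([430.9, 117.9,  27.5,  26.8,  88.6]))
knob 0 
t 14.2 pos [ 0.4433 -0.2025  0.2797] [-1.7999e+02  2.0000e-02 -1.7986e+02] shift units(now axes) [ 0.44  0.85 12.98] (goal axes) [ 0.44  0.85 12.98] turn units [-0.    0.    0.04] w 0.0526 F [1.  1.  0.1]
```

View pics/s3.png

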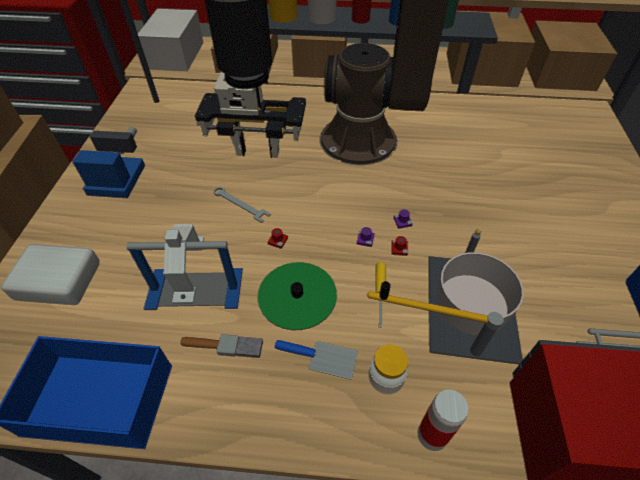

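Picture s3 shows the brace hung at (185,262), lug up, and red lug A at (278,238). Now grip lug A.

```bash
python3 -m pendant '[[[0.44,0.82,0.5,0,0,0,0.2],[0,0,1,0,0,0,0.2],[0,0,1,0,0,0,0.2],[0,0,1,0,0,0,0.2],[0,0,1,0,0,0,0.2],[0,0,1,0,0,0,0.2],[0,0,1,0,0,0,0.2],[0,0,1,0,0,0,0.2]]]' 30;python3 -m pendant '[[[0,0,1,0,0,0,0.2],[0,0,1,0,0,0,0.2],[0,0,1,0,0,0,0.2],[0,0,1,0,0,0,0.2],[0,0,0.8,0,0,0,0.2],[0,0,0.5,0,0,0,0.2],[0,0,0.3,0,0,0,0.2],[0,0,0.2,0,0,0,0.2]]]' 30;python3 -m pendant '[[[0,0,0,0,0,0,0.2],[0,0,0.05,0,0,0,0.2],[0,0,0,0,0,0,-1],[0,0,0,0,0,0,-1],[0,0,0,0,0,0,-1],[0,0,0,0,0,0,-1],[0,0,0,0,0,0,-1],[0,0,0,0,0,0,-1]]]' 30
```

```text
time_s: 15.05
tcp_pos: [0.4349, -0.1868, 0.1282]
eef_rot: [-180.0, -0.1, -179.9]
contact_force: [-0.0, 0.4, 0.3]
gripper_width: 0.0525
gripper_force: 0.0
time_s: 15.85
tcp_pos: [0.4347, -0.1865, 0.0131]
eef_rot: [-180.0, -0.0, -179.9]
contact_force: [-0.1, 0.4, -0.0]
gripper_width: 0.0527
gripper_force: 0.0
time_s: 16.65
tcp_pos: [0.4347, -0.1862, 0.0128]
eef_rot: [-180.0, 0.0, -179.9]
contact_force: [-0.4, 1.8, 4.5]
gripper_width: 0.0273
gripper_force: 30.0
```

```bash
python3 -m pendant '[[[0,0,-0.4,0,0,0,-1],[0,0,-1,0,0,0,-1],[0,0,-1,0,0,0,-1],[0,0,-1,0,0,0,-1],[0,0,-1,0,0,0,-1],[0,0,-1,0,0,0,-1],[0,0,-1,0,0,0,-1],[0,0,-1,0,0,0,-1]]]' 40;python3 -m pendant '[[[0,0.5,-1,0,0,0,-1],[-0.37,0.97,-0.9,0,0,0,-1],[-0.37,0.97,0,0,0,0,-1],[-0.37,0.97,0,0,0,0,-1],[-0.37,0.97,0,0,0,0,-1],[-0.37,0.97,0,0,0,0,-1],[-0.37,0.97,0,0,0,0,-1],[-0.37,0.97,0,0,0,0,-1]]]' 40; python3 -m pendant '[[[-0.37,0.97,0,0,0,0,-1],[-0.37,0.97,0,0,0,0,-1],[-0.37,0.97,0,0,0,0,-1],[-0.37,0.97,0,0,0,0,-1],[-0.37,0.97,0,0,0,0,-1],[-0.37,0.97,0,0,0,0,-1],[-0.37,0.97,0,0,0,0,-1],[-0.37,0.97,0,0,0,0,-1]]]' 40; python3 - <<'E' 2>/dev/null
from h import *
d=cap('scene');W=cloud(d)
def circ(q):
    A=np.c_[2*q[:,:2],np.ones(len(q))];s=np.linalg.lstsq(A,(q[:,:2]**2).sum(1),rcond=None)[0]
    return s[:2].round(4),np.sqrt(s[2]+s[:2]@s[:2]).round(4),len(q)
q=near(W,.583,.2765,.09,.085,.091);q=q[np.hypot(q[:,0]-.583,q[:,1]-.2765)>.077];print('pot',circ(q))
med(W,.7,.27,.03,.147,.3,'hinge top');med(W,.47,.275,.03,.11,.3,'catch')
med(W,.434,.119,.05,.033,.042,'bossB');med(W,.5955,-.115,.05,.039,.055,'knob')
go(.6135,.276,.030,180)
E
```

```text
time_s: 17.45
tcp_pos: [0.434, -0.1862, 0.1617]
eef_rot: [180.0, -0.0, -179.9]
contact_force: [0.9, 0.5, -1.4]
gripper_width: 0.0274
gripper_force: 40.0
time_s: 18.25
tcp_pos: [0.4859, -0.0396, 0.1988]
eef_rot: [180.0, -0.0, -179.9]
contact_force: [0.2, -0.7, -1.7]
gripper_width: 0.027
gripper_force: 40.0
time_s: 19.05
tcp_pos: [0.5456, 0.1164, 0.1986]
eef_rot: [-180.0, -0.0, -179.9]
contact_force: [0.2, 0.1, -1.3]
gripper_width: 0.0269
gripper_force: 40.0
pot (array([0.5829, 0.2762]), np.float64(0.0825), 379)
hinge top 0 
catch 60 (array([0.4723, 0.2727, 0.1179]), array([471.3, 273.3,  16. ,  14.3,  84.7]))
bossB 62 (array([0.4367, 0.1167, 0.0356]), array([436.6, 116.5,  27.5,  19.4,  45.8]))
knob 112 (array([ 0.5959, -0.1156,  0.0426]), array([ 595.2, -115.9,   26.3,   27.1,   63.6]))
t 19.1 pos [0.547  0.1187 0.1984] [ 1.7998e+02  5.0000e-02 -1.7986e+02] shift units(now axes) [-3.33  7.85  8.43] (goal axes) [-3.32  7.87  8.42] turn units [0.01 0.01 0.04] w 0.0272 F [ 3.3  1.7 -1. ]
```

```bash
python3 -m pendant '[[[-0.415,0.98,0,0,0,0,-1],[-0.415,0.98,0,0,0,0,-1],[-0.415,0.98,0,0,0,0,-1],[-0.415,0.98,0,0,0,0,-1],[-0.415,0.98,0,0,0,0,-1],[-0.415,0.98,0,0,0,0,-1],[-0.415,0.98,0,0,0,0,-1],[-0.415,0.98,0,0,0,0,-1]]]' 40;python3 -m pendant '[[[0,0,0,0,0,0,-1],[0,0,0.6,0,0,0,-1],[0,0,1,0,0,0,-1],[0,0,1,0,0,0,-1],[0,0,1,0,0,0,-1],[0,0,1,0,0,0,-1],[0,0,1,0,0,0,-1],[0,0,0.8,0,0,0,-1]]]' 40; python3 -m pendant '[[[0,0,0.8,0,0,0,-1],[0,0,0.6,0,0,0,-1],[0,0,0.3,0,0,0,-1],[0,0,0.2,0,0,0,-1],[0,0,0,0,0,0,-1],[0,0,0,0,0,0,-1],[0,0,0,0,0,0,-1],[0,0,0,0,0,0,-1]]]' 40
```

```text
time_s: 19.9
tcp_pos: [0.6119, 0.2738, 0.1982]
eef_rot: [-180.0, -0.0, -179.9]
contact_force: [-0.8, 0.2, -1.9]
gripper_width: 0.0267
gripper_force: 40.0
time_s: 20.7
tcp_pos: [0.6104, 0.271, 0.0685]
eef_rot: [-179.9, -0.1, -180.0]
contact_force: [-0.3, 0.5, -1.3]
gripper_width: 0.0273
gripper_force: 40.0
time_s: 21.5
tcp_pos: [0.6115, 0.272, 0.0332]
eef_rot: [180.0, 0.0, -179.9]
contact_force: [-0.1, 0.6, -1.7]
gripper_width: 0.027
gripper_force: 40.0
```

```bash
python3 -m pendant '[[[0,0,0.15,0,0,0,-1],[0,0,0.15,0,0,0,-1],[0,0,0,0,0,0,-1],[0,0,0,0,0,0,-0.3],[0,0,0,0,0,0,-0.2],[0,0,0,0,0,0,-0.05],[0,0,0,0,0,0,0.05],[0,0,0,0,0,0,0.05]]]' 20;python3 -m pendant '[[[0,0,-0.4,0,0,0,0.05],[0,0,-0.8,0,0,0,0.05],[0,0,-1,0,0,0,0.05],[0,0,-1,0,0,0,0.05],[0,0,-1,0,0,0,0.05],[0,0,-1,0,0,0,0.05],[0,0,-1,0,0,0,0.05],[0,0,-1,0,0,0,0.05]]]' 20; python3 - <<'E' 2>/dev/null
from h import *
d=cap('wrist');W=cloud(d);med(W,.6115,.272,.04,.045,.052,'lugA in pot');
go(.435,.1185,.20,180)
E
```

```text
time_s: 22.3
tcp_pos: [0.6113, 0.2718, 0.0267]
eef_rot: [180.0, 0.0, -179.9]
contact_force: [0.5, 0.6, -0.7]
gripper_width: 0.0454
gripper_force: 0.0
time_s: 23.1
tcp_pos: [0.6112, 0.2718, 0.1722]
eef_rot: [180.0, 0.0, -179.9]
contact_force: [0.4, 0.4, -0.4]
gripper_width: 0.0461
gripper_force: 0.0
lugA in pot 814 (array([0.6082, 0.2714, 0.0472]), array([608.4, 271.3,  27.2,  27. ,  26. ]))
t 23.1 pos [0.6129 0.2725 0.1762] [ 179.85    0.3  -179.88] shift units(now axes) [ 8.91 -7.68 -1.25] (goal axes) [ 8.9  -7.7  -1.19] turn units [0.04 0.07 0.03] w 0.0457 F [2.1 1.4 4.1]
```

Lug A is upright on the pot floor (top at 47 mm). Next, lug B.

```bash
python3 -m pendant '[[[0.5,-0.4,-1,0,0,0,0.1],[1,-0.8,-0.2,0,0,0,0.1],[1,-0.85,0,0,0,0,0.1],[1,-0.85,0,0,0,0,0.1],[1,-0.85,0,0,0,0,0.1],[1,-0.85,0,0,0,0,0.1],[1,-0.85,0,0,0,0,0.1],[1,-0.85,0,0,0,0,0.1]]]' 20; python3 -m pendant '[[[1,-0.85,0,0,0,0,0.1],[0.4,-0.4,0,0,0,0,0.1],[0,0,0,0,0,0,0.1],[0,0,0,0,0,0,0.1],[0,0,0,0,0,0,0.1],[0,0,0,0,0,0,0.1],[0,0,0,0,0,0,0.1],[0,0,0,0,0,0,0.1]]]' 20; python3 - <<'E' 2>/dev/null
from h import *
for n in('scene','wrist'):
    d=cap(n);W=cloud(d);f=cv2.cvtColor(d['frame'],cv2.COLOR_BGR2HSV);m=((f[...,0]<8)|(f[...,0]>170))&(f[...,1]>120)
    W[~cv2.dilate(m.astype(np.uint8),np.ones((5,5))).astype(bool)]=np.nan
    med(W,.434,.119,.06,.032,.042,'bossB')
go(.4345,.1190,.0125,180)
E
```

```text
time_s: 23.95
tcp_pos: [0.4606, 0.1448, 0.1951]
eef_rot: [180.0, 0.0, -179.9]
contact_force: [1.0, 0.2, 0.4]
gripper_width: 0.0482
gripper_force: 0.0
time_s: 24.75
tcp_pos: [0.4336, 0.1207, 0.1943]
eef_rot: [-180.0, -0.0, -179.9]
contact_force: [0.1, 0.4, 1.2]
gripper_width: 0.0481
gripper_force: 0.0
bossB 90 (array([0.4347, 0.1191, 0.0357]), array([434.5, 118.7,  26.6,  26.2,  12.8]))
bossB 630 (array([0.4307, 0.1185, 0.0351]), array([430.9, 118.4,  27.1,  26.9,  45.7]))
t 24.9 pos [0.4336 0.1206 0.1944] [-1.7998e+02 -2.0000e-02 -1.7992e+02] shift units(now axes) [-0.05 -0.08  9.1 ] (goal axes) [-0.05 -0.08  9.1 ] turn units [-0.   -0.    0.02] w 0.0477 F [ 0.5  0.4 -0.6]
```

```bash
python3 -m pendant '[[[0,-0.08,0.6,0,0,0,0.1],[0,0,1,0,0,0,0.1],[0,0,1,0,0,0,0.1],[0,0,1,0,0,0,0.1],[0,0,1,0,0,0,0.1],[0,0,1,0,0,0,0.1],[0,0,1,0,0,0,0.1],[0,0,1,0,0,0,0.1]]]' 30;python3 -m pendant '[[[0,0,0.8,0,0,0,0.1],[0,0,0.4,0,0,0,0.1],[0,0,0.2,0,0,0,0.1],[0,0,0.03,0,0,0,0.1],[0,0,0,0,0,0,0.1],[0,0,0,0,0,0,0.1],[0,0,0,0,0,0,0.1],[0,0,0,0,0,0,0.1]]]' 30;python3 -m pendant '[[[0,0,0,0,0,0,-1],[0,0,0,0,0,0,-1],[0,0,0,0,0,0,-1],[0,0,0,0,0,0,-1],[0,0,0,0,0,0,-1],[0,0,0,0,0,0,-1],[0,0,0,0,0,0,-1],[0,0,0,0,0,0,-1]]]' 30
```

```text
time_s: 25.65
tcp_pos: [0.4331, 0.1186, 0.0411]
eef_rot: [-180.0, -0.0, -179.9]
contact_force: [-0.3, 0.3, 0.5]
gripper_width: 0.0479
gripper_force: 0.0
time_s: 26.45
tcp_pos: [0.4337, 0.1191, 0.0143]
eef_rot: [180.0, 0.0, -179.9]
contact_force: [-0.4, 0.4, -1.1]
gripper_width: 0.0484
gripper_force: 0.0
time_s: 27.25
tcp_pos: [0.4335, 0.1189, 0.014]
eef_rot: [-180.0, 0.0, -179.9]
contact_force: [0.0, -0.5, 1.5]
gripper_width: 0.0272
gripper_force: 30.0
```

```bash
python3 -m pendant '[[[0,0,-0.4,0,0,0,-1],[0,0,-1,0,0,0,-1],[0,0,-1,0,0,0,-1],[0,0,-1,0,0,0,-1],[0,0,-1,0,0,0,-1],[0,0,-1,0,0,0,-1],[0,0,-1,0,0,0,-1],[0,0,-1,0,0,0,-1]]]' 40
python3 - <<'E'
from h import *
go(.5535,.276,.20,180)
E
```

```text
time_s: 28.05
tcp_pos: [0.4331, 0.1187, 0.1632]
eef_rot: [180.0, -0.0, -179.9]
contact_force: [-0.4, 0.9, -1.7]
gripper_width: 0.0273
gripper_force: 40.0
t 28.1 pos [0.4331 0.1187 0.1632] [ 1.7999e+02 -1.0000e-02 -1.7992e+02] shift units(now axes) [-6.03  7.86 -1.84] (goal axes) [-6.02  7.87 -1.84] turn units [ 0.   -0.    0.02] w 0.0273 F [-0.4  0.9 -1.7]
```

```bash
python3 -m pendant '[[[-0.3,0.4,-1,0,0,0,-1],[-0.77,1,-0.84,0,0,0,-1],[-0.77,1,0,0,0,0,-1],[-0.77,1,0,0,0,0,-1],[-0.77,1,0,0,0,0,-1],[-0.77,1,0,0,0,0,-1],[-0.77,1,0,0,0,0,-1],[-0.77,1,0,0,0,0,-1]]]' 40;python3 -m pendant '[[[-0.35,0.45,0,0,0,0,-1],[0,0,0,0,0,0,-1],[0,0,0.6,0,0,0,-1],[0,0,1,0,0,0,-1],[0,0,1,0,0,0,-1],[0,0,1,0,0,0,-1],[0,0,1,0,0,0,-1],[0,0,1,0,0,0,-1]]]' 40
python3 - <<'E'
from h import *
go(.5535,.276,.0285,180)
E
```

```text
time_s: 28.85
tcp_pos: [0.5473, 0.2676, 0.1989]
eef_rot: [-180.0, -0.0, -179.9]
contact_force: [0.2, -0.3, -1.4]
gripper_width: 0.027
gripper_force: 40.0
time_s: 29.65
tcp_pos: [0.553, 0.2749, 0.0857]
eef_rot: [-180.0, -0.0, -179.9]
contact_force: [0.8, -0.0, -1.0]
gripper_width: 0.0269
gripper_force: 40.0
t 29.6 pos [0.553  0.2749 0.0857] [-1.7999e+02 -3.0000e-02 -1.7995e+02] shift units(now axes) [-0.03  0.06  2.86] (goal axes) [-0.02  0.06  2.86] turn units [-0.   -0.01  0.01] w 0.0269 F [ 0.8 -0.  -1. ]
```

```bash
python3 -m pendant '[[[0,0,0.9,0,0,0,-1],[0,0,0.9,0,0,0,-1],[0,0,0.5,0,0,0,-1],[0,0,0.25,0,0,0,-1],[0,0,0.15,0,0,0,-1],[0,0,0,0,0,0,-1],[0,0,0,0,0,0,-1],[0,0,0,0,0,0,-1]]]' 40;python3 -m pendant '[[[0,0,0,0,0,0,-0.3],[0,0,0,0,0,0,-0.2],[0,0,0,0,0,0,-0.1],[0,0,0,0,0,0,0.05],[0,0,0,0,0,0,0.05],[0,0,0,0,0,0,0.05],[0,0,-0.4,0,0,0,0.05],[0,0,-0.8,0,0,0,0.05]]]' 20;python3 -m pendant '[[[0,0,-1,0,0,0,0.05],[0,0,-1,0,0,0,0.05],[0,0,-1,0,0,0,0.05],[0,0,-1,0,0,0,0.05],[0,0,-1,0,0,0,0.05],[0,0,-1,0,0,0,0.05],[0,0,-1,0,0,0,0.05],[0,0,0,0,0,0,0.05]]]' 20; python3 - <<'E' 2>/dev/null
from h import *
d=cap('wrist');W=cloud(d);med(W,.5535,.276,.025,.04,.06,'B');med(W,.611,.272,.025,.04,.06,'A')
for n in('scene','top'):
    W=cloud(cap(n));print(n);med(W,.5955,-.1155,.06,.039,.055,'knob');med(W,.5955,-.1155,.12,.012,.02,'disc');med(W,.664,.0665,.02,.173,.185,'handle')
go(.5957,-.1155,.20,180)
E
```

```text
time_s: 30.45
tcp_pos: [0.5544, 0.2764, 0.0335]
eef_rot: [180.0, 0.0, -179.9]
contact_force: [-0.9, -0.7, -1.0]
gripper_width: 0.0267
gripper_force: 40.0
time_s: 31.25
tcp_pos: [0.5534, 0.2755, 0.0562]
eef_rot: [-179.9, -0.1, -179.9]
contact_force: [-0.0, -0.1, -0.2]
gripper_width: 0.0463
gripper_force: 0.0
time_s: 32.05
tcp_pos: [0.5555, 0.277, 0.2008]
eef_rot: [179.8, 0.3, -179.9]
contact_force: [-0.2, 0.3, 0.8]
gripper_width: 0.0458
gripper_force: 0.0
B 717 (array([0.5513, 0.2762, 0.047 ]), array([5.516e+02, 2.763e+02, 2.700e+01, 2.660e+01, 2.000e-01]))
A 439 (array([0.6241, 0.2637, 0.0468]), array([624.6, 263.9,  27.6,  17.7,  62.7]))
scene
knob 111 (array([ 0.596 , -0.1155,  0.0428]), array([ 595.3, -115.7,   26.8,   26.8,   57. ]))
disc 3943 (array([ 0.5999, -0.1153,  0.015 ]), array([ 595.7, -114.7,  181. ,  179.8,   37.9]))
handle 66 (array([0.6658, 0.0658, 0.1772]), array([665. ,  65.9,  17.2,  16.6,  24.5]))
top
knob 138 (array([ 0.5945, -0.1147,  0.0428]), array([ 594.5, -114.7,   25.8,   26.6,   61.7]))
disc 5114 (array([ 0.5943, -0.1147,  0.0151]), array([ 597.8, -117.7,  177.4,  188.1,   41.7]))
handle 75 (array([0.6637, 0.0664, 0.1779]), array([664.1,  66.4,  16.8,  15.7,  38.6]))
t 32.2 pos [0.5537 0.276  0.1967] [ 1.7999e+02 -2.0000e-02 -1.7992e+02] shift units(now axes) [ -2.07 -19.58  -0.17] (goal axes) [ -2.1  -19.57  -0.16] turn units [ 0.   -0.    0.02] w 0.0458 F [-0.  -0.6 -0.5]
```

Both lugs are upright in the pot and the cover hasn't been disturbed. Go to the cover's knob.

```bash
python3 -m pendant '[[[0,-0.5,-0.3,0,0,0,0.2],[-0.1,-1,-0.3,0,0,0,0.2],[-0.1,-1,0,0,0,0,0.2],[-0.1,-1,0,0,0,0,0.2],[-0.1,-1,0,0,0,0,0.2],[-0.1,-1,0,0,0,0,0.2],[-0.1,-1,0,0,0,0,0.2],[-0.1,-1,0,0,0,0,0.2]]]' 30;python3 -m pendant '[[[-0.1,-1,0,0,0,0,0.2],[-0.1,-1,0,0,0,0,0.2],[-0.1,-1,0,0,0,0,0.2],[-0.1,-1,0,0,0,0,0.2],[-0.1,-1,0,0,0,0,0.2],[-0.1,-1,0,0,0,0,0.2],[-0.1,-1,0,0,0,0,0.2],[-0.1,-1,0,0,0,0,0.2]]]' 30;python3 -m pendant '[[[-0.2,-1,0,0,0,0,0.2],[-0.2,-1,0,0,0,0,0.2],[-0.2,-1,0,0,0,0,0.2],[-0.1,-1,0,0,0,0,0.2],[0,0,0,0,0,0,0.2],[0,0,0,0,0,0,0.2],[0,0,0,0,0,0,0.2],[0,0,0,0,0,0,0.2]]]' 30; python3 - <<'E' 2>/dev/null
from h import *
for n in('scene','wrist'):
    W=cloud(cap(n));med(W,.5955,-.1155,.06,.039,.055,'knob')
go(.5953,-.1152,.019,180)
E
```

```text
time_s: 33.0
tcp_pos: [0.5681, 0.1236, 0.2086]
eef_rot: [-180.0, -0.0, -180.0]
contact_force: [-0.2, -0.0, -0.2]
gripper_width: 0.0527
gripper_force: 0.0
time_s: 33.8
tcp_pos: [0.5838, -0.0363, 0.2086]
eef_rot: [-180.0, -0.0, -180.0]
contact_force: [0.1, 0.2, 0.2]
gripper_width: 0.0529
gripper_force: 0.0
time_s: 34.6
tcp_pos: [0.5984, -0.1135, 0.2088]
eef_rot: [180.0, 0.0, -179.9]
contact_force: [-0.4, 0.5, 0.4]
gripper_width: 0.0529
gripper_force: 0.0
knob 110 (array([ 0.5957, -0.1155,  0.0425]), array([ 595.5, -115.8,   25.6,   28.6,   65.4]))
knob 642 (array([ 0.5924, -0.1163,  0.042 ]), array([ 592.7, -116.1,   27.2,   26.7,   40.6]))
t 34.7 pos [ 0.5986 -0.1133  0.2089] [ 1.8000e+02  1.0000e-02 -1.7987e+02] shift units(now axes) [ 0.17 -0.09  9.49] (goal axes) [ 0.17 -0.09  9.49] turn units [0.   0.   0.03] w 0.0527 F [0.5 0.  0.7]
```

```bash
python3 -m pendant '[[[0.17,-0.09,0.6,0,0,0,0.2],[0,0,1,0,0,0,0.2],[0,0,1,0,0,0,0.2],[0,0,1,0,0,0,0.2],[0,0,1,0,0,0,0.2],[0,0,1,0,0,0,0.2],[0,0,1,0,0,0,0.2],[0,0,1,0,0,0,0.2]]]' 30;python3 -m pendant '[[[0,0,1,0,0,0,0.2],[0,0,0.6,0,0,0,0.2],[0,0,0.3,0,0,0,0.2],[0,0,0,0,0,0,0.2],[0,0,0,0,0,0,0.2],[0,0,0,0,0,0,0.2],[0,0,0,0,0,0,0.2],[0,0,0,0,0,0,0.2]]]' 30;python3 -m pendant '[[[0,0,0,0,0,0,-1],[0,0,0,0,0,0,-1],[0,0,0,0,0,0,-1],[0,0,0,0,0,0,-1],[0,0,0,0,0,0,-1],[0,0,0,0,0,0,-1],[0,0,0,0,0,0,-1],[0,0,0,0,0,0,-1]]]' 40
```

```text
time_s: 35.5
tcp_pos: [0.5945, -0.1154, 0.0551]
eef_rot: [180.0, -0.0, -179.9]
contact_force: [0.7, -0.0, 0.3]
gripper_width: 0.0526
gripper_force: 0.0
time_s: 36.3
tcp_pos: [0.5956, -0.1156, 0.0194]
eef_rot: [180.0, 0.1, -179.9]
contact_force: [0.2, -0.0, -0.3]
gripper_width: 0.0526
gripper_force: 0.0
time_s: 37.1
tcp_pos: [0.5952, -0.1156, 0.0187]
eef_rot: [-180.0, -0.0, -179.9]
contact_force: [-0.7, -0.1, 0.2]
gripper_width: 0.0271
gripper_force: 40.0
```

```bash
python3 -m pendant '[[[0,0,-0.4,0,0,0,-1],[0,0,-0.8,0,0,0,-1],[0,0,-1,0,0,0,-1],[0,0,-1,0,0,0,-1],[0,0,-1,0,0,0,-1],[0,0,-1,0,0,0,-1],[0,0,-1,0,0,0,-1],[0,0,-1,0,0,0,-1]]]' 50; python3 -m pendant '[[[0,0,-1,0,0,0,-1],[0,0,-1,0,0,0,-1],[0,0,-0.7,0,0,0,-1],[0,0,-0.2,0,0,0,-1],[0,0,0,0,0,0,-1],[0,0,0,0,0,0,-1],[0,0,0,0,0,0,-1],[0,0,0,0,0,0,-1]]]' 50;python3 - <<'E' 2>/dev/null
from h import *
d=cap('scene');W=cloud(d);f=cv2.cvtColor(d['frame'],cv2.COLOR_BGR2HSV);m=(f[...,0]>50)&(f[...,0]<80)&(f[...,1]>120)
q=W[m];q=q[(np.hypot(q[:,0]-.595,q[:,1]+.115)<.12)];q=q[abs(q[:,2]-np.median(q[:,2]))<.01]
print(rect(q),np.linalg.lstsq(np.c_[q,],np.ones(len(q)),rcond=None)[0],np.median(q,0))
go(.583,.2763,.225,180)
E
```

```text
time_s: 37.9
tcp_pos: [0.5947, -0.1156, 0.1637]
eef_rot: [180.0, -0.0, -179.9]
contact_force: [0.1, -0.2, -3.3]
gripper_width: 0.0268
gripper_force: 50.0
time_s: 38.7
tcp_pos: [0.5949, -0.1156, 0.2198]
eef_rot: [-180.0, -0.1, -179.9]
contact_force: [0.0, 0.3, -2.2]
gripper_width: 0.027
gripper_force: 50.0
[ 602.8 -114.5  163.8  175.7    2.7] [ 2.06720212e-02 -2.58973666e-03  4.57031997e+00] [ 0.62035587 -0.11065965  0.21590638]
t 38.8 pos [ 0.595  -0.1156  0.22  ] [-1.8000e+02 -7.0000e-02 -1.7992e+02] shift units(now axes) [ 0.57 19.6  -0.25] (goal axes) [ 0.6  19.6  -0.25] turn units [-0.   -0.02  0.02] w 0.0268 F [ 0.1  0.1 -2.8]
```

```bash
python3 -m pendant '[[[0,0.4,-0.2,0,0,0,-1],[0.03,0.8,0,0,0,0,-1],[0.03,0.9,0,0,0,0,-1],[0.03,0.9,0,0,0,0,-1],[0.03,0.9,0,0,0,0,-1],[0.03,0.9,0,0,0,0,-1],[0.03,0.9,0,0,0,0,-1],[0.03,0.9,0,0,0,0,-1]]]' 50;python3 -m pendant '[[[0.03,0.9,0,0,0,0,-1],[0.03,0.9,0,0,0,0,-1],[0.03,0.9,0,0,0,0,-1],[0.03,0.9,0,0,0,0,-1],[0.03,0.9,0,0,0,0,-1],[0.03,0.9,0,0,0,0,-1],[0.03,0.9,0,0,0,0,-1],[0.03,0.9,0,0,0,0,-1]]]' 50;python3 -m pendant '[[[0.03,0.9,0,0,0,0,-1],[0.03,0.9,0,0,0,0,-1],[0.03,0.9,0,0,0,0,-1],[0.03,0.9,0,0,0,0,-1],[0.03,0.9,0,0,0,0,-1],[0.03,0.7,0,0,0,0,-1],[0,0.4,0,0,0,0,-1],[0,0,0,0,0,0,-1]]]' 50;python3 - <<'E' 2>/dev/null
from h import *
d=cap('scene');W=cloud(d);f=cv2.cvtColor(d['frame'],cv2.COLOR_BGR2HSV);m=(f[...,0]>50)&(f[...,0]<80)&(f[...,1]>120)
q=W[m];q=q[(np.hypot(q[:,0]-.583,q[:,1]-.276)<.12)];q=q[abs(q[:,2]-np.median(q[:,2]))<.01];print(q.mean(0),rect(q))
W=cloud(cap('top'));q=near(W,.583,.276,.11,.20,.225);print(q.min(0),q.max(0))
go(.583,.2763,.100,180)
E
```

```text
time_s: 39.55
tcp_pos: [0.5906, 0.0184, 0.225]
eef_rot: [180.0, 0.0, -179.9]
contact_force: [-0.1, -0.3, -3.1]
gripper_width: 0.0269
gripper_force: 50.0
time_s: 40.35
tcp_pos: [0.5857, 0.1619, 0.2247]
eef_rot: [-180.0, -0.0, -179.9]
contact_force: [-0.5, 0.2, -3.7]
gripper_width: 0.0264
gripper_force: 50.0
time_s: 41.15
tcp_pos: [0.582, 0.2734, 0.2245]
eef_rot: [-180.0, -0.0, -179.9]
contact_force: [-0.1, -0.0, -3.6]
gripper_width: 0.0266
gripper_force: 50.0
[0.60694122 0.27077122 0.2205325 ] [588.  273.6 177.8 169.3  87.9]
[0.49198696 0.18358001 0.21418646] [0.67118958 0.36044164 0.22487591]
t 41.2 pos [0.582  0.2721 0.2247] [-1.7998e+02 -2.0000e-02 -1.7991e+02] shift units(now axes) [-0.05  0.21  6.23] (goal axes) [-0.05  0.21  6.23] turn units [-0.   -0.    0.02] w 0.0267 F [-0.8 -1.2 -2.9]
```

```bash
python3 -m pendant '[[[-0.07,0.21,0.4,0,0,0,-1],[0,0,0.8,0,0,0,-1],[0,0,0.9,0,0,0,-1],[0,0,0.9,0,0,0,-1],[0,0,0.9,0,0,0,-1],[0,0,0.7,0,0,0,-1],[0,0,0.5,0,0,0,-1],[0,0,0,0,0,0,-1]]]' 50;python3 -m pendant '[[[0,0,0,0,0,0,-1],[0,0,0.2,0,0,0,-1],[0,0,0.2,0,0,0,-1],[0,0,0.2,0,0,0,-1],[0,0,0.2,0,0,0,-1],[0,0,0.2,0,0,0,-1],[0,0,0,0,0,0,-1],[0,0,0,0,0,0,-1]]]' 50;python3 - <<'E'
from h import *
go(.583,.2763,.0967,180)
E
```

```text
time_s: 42.05
tcp_pos: [0.5828, 0.2758, 0.1211]
eef_rot: [-179.9, -0.1, -179.9]
contact_force: [-0.0, 0.5, -2.9]
gripper_width: 0.0271
gripper_force: 50.0
time_s: 42.85
tcp_pos: [0.5835, 0.2765, 0.1026]
eef_rot: [-180.0, -0.0, -179.9]
contact_force: [0.5, -0.4, -3.3]
gripper_width: 0.0267
gripper_force: 50.0
t 42.9 pos [0.5835 0.2765 0.1026] [-1.7999e+02 -1.0000e-02 -1.7992e+02] shift units(now axes) [ 0.02 -0.01  0.3 ] (goal axes) [ 0.02 -0.01  0.3 ] turn units [-0.   -0.    0.02] w 0.0267 F [ 0.5 -0.4 -3.3]
```

Free so far. Continue in small steps.

```bash
python3 -m pendant '[[[0,0,0.08,0,0,0,-1],[0,0,0.08,0,0,0,-1],[0,0,0.05,0,0,0,-1],[0,0,0.05,0,0,0,-1],[0,0,0.05,0,0,0,-1],[0,0,0,0,0,0,-1],[0,0,0,0,0,0,-1],[0,0,0,0,0,0,-1]]]' 50
```

```text
time_s: 43.65
tcp_pos: [0.5835, 0.2766, 0.097]
eef_rot: [180.0, 0.0, -179.9]
contact_force: [-3.6, -0.9, 2.9]
gripper_width: 0.0266
gripper_force: 50.0
```

```bash
python3 -m pendant '[[[0,0,0,0,0,0,-0.35],[0,0,0,0,0,0,-0.25],[0,0,0,0,0,0,-0.1],[0,0,0,0,0,0,0.1],[0,0,0,0,0,0,0.1],[0,0,0,0,0,0,0.1],[0,0,-0.4,0,0,0,0.1],[0,0,-0.8,0,0,0,0.1]]]' 20;python3 -m pendant '[[[0,0,-1,0,0,0,0.1],[0,0,-1,0,0,0,0.1],[0,-1,-1,0,0,0,0.1],[0,-1,-1,0,0,0,0.1],[0,-1,-1,0,0,0,0.1],[0,-1,0,0,0,0,0.1],[0,-1,0,0,0,0,0.1],[0,-1,0,0,0,0,0.1]]]' 20;python3 - <<'E' 2>/dev/null
from h import *
for n in('scene','top'):
    d=cap(n);W=cloud(d);f=cv2.cvtColor(d['frame'],cv2.COLOR_BGR2HSV);m=(f[...,0]>50)&(f[...,0]<80)&(f[...,1]>120)
    q=W[m];q=q[(np.hypot(q[:,0]-.583,q[:,1]-.276)<.1)&(abs(q[:,2]-.093)<.02)];A=np.c_[q[:,:2]-[.583,.276],np.ones(len(q))];print(n,len(q),np.linalg.lstsq(A,q[:,2],rcond=None)[0],rect(q))
    med(W,.583,.276,.03,.115,.13,'knob');med(W,.664,.0665,.03,.173,.185,'handle')
    if n=='scene':cv2.imwrite('pics/s4.png',cv2.resize(d['frame'][190:370,340:560],None,fx=3,fy=3))
go(.55,.10,.16,180)
E
```

```text
time_s: 44.45
tcp_pos: [0.5828, 0.2761, 0.12]
eef_rot: [-179.9, -0.1, -179.9]
contact_force: [-0.2, -0.2, 1.2]
gripper_width: 0.0484
gripper_force: 0.0
time_s: 45.25
tcp_pos: [0.5832, 0.1551, 0.2201]
eef_rot: [-180.0, -0.0, -179.9]
contact_force: [0.2, -0.2, 0.0]
gripper_width: 0.0489
gripper_force: 0.0
scene 4313 [ 0.00177602 -0.00079024  0.09315147] [577.1 277.5 178.  165.   80.9]
knob 138 (array([0.5852, 0.2757, 0.1205]), array([584.5, 276.4,  25.5,  26.8,  26.1]))
handle 70 (array([0.6661, 0.0657, 0.1775]), array([665.4,  65.5,  16.8,  14.9,   5.4]))
top 4078 [0.00158921 0.0010988  0.09354465] [567.9 280.2 179.3 148.4  78.2]
knob 161 (array([0.5814, 0.2762, 0.1211]), array([581.3, 276.9,  27.1,  24. ,  86.4]))
handle 77 (array([0.6636, 0.0662, 0.1778]), array([664. ,  66.2,  16.4,  16.4,  49.2]))
t 45.4 pos [0.5831 0.1539 0.22  ] [-1.7996e+02 -8.0000e-02  1.7998e+02] shift units(now axes) [ 1.65 -2.69  3.  ] (goal axes) [ 1.65 -2.69  3.  ] turn units [-0.01 -0.02 -0.01] w 0.0483 F [-0.3  0.2  1.3]
```

View pics/s4.png

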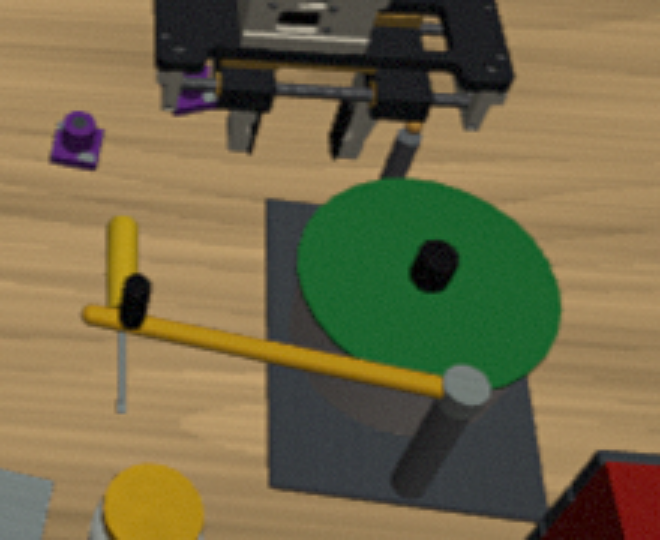

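The cover is seated: its top is at 93 mm and level to 0.1°. In the crop the keeper handle is at (133,300) and the hinge post top at (465,385). Next I'll work out the swing arc.

```bash
python3 - <<'E' 2>/dev/null
from h import *
d=cap('scene');W=cloud(d)
p=W[312:324,488:502].reshape(-1,3);print('post',np.median(p,0))
z=np.nanmedian(p[:,2]);q=near(W,.70,.27,.03,z-.004,z+.004);print(rect(q),len(q))
f=cv2.cvtColor(d['frame'],cv2.COLOR_BGR2HSV);m=(f[...,0]>18)&(f[...,0]<32)&(f[...,1]>180)
q=W[m];q=q[(q[:,2]>.13)&(q[:,2]<.146)&(q[:,1]>.04)&(q[:,1]<.3)];l=cv2.fitLine(q[:,:2].astype(np.float32),2,0,.01,.01).ravel();print('bar',l)
med(W,.471,.275,.03,.128,.14,'catchtop')
go(.665,.066,.22,-99.2)
E
```

```text
post [0.69597761 0.27047349 0.14264326]
[698.7 262.4  27.1  43.    9.8] 216
bar [0.15526356 0.9878731  0.68145895 0.15587078]
catchtop 4 (array([0.4728, 0.2739, 0.1289]), array([472.3, 273.1,   6.7,   1.7,  75.8]))
t 45.4 pos [0.5833 0.1548 0.2199] [-1.7997e+02 -6.0000e-02  1.7998e+02] shift units(now axes) [-4.09 -4.44 -0.  ] (goal axes) [ 3.73 -4.74 -0.  ] turn units [ 0.00e+00 -2.00e-02 -2.02e+01] w 0.0481 F [-0.3  0.7 -0. ]
```

```bash
python3 -m pendant '[[[-0.82,-0.89,-0.2,0,0,0,0.1],[-0.82,-0.89,0,0,0,0,0.1],[-0.82,-0.89,0,0,0,0,0.1],[-0.82,-0.89,0,0,0,0,0.1],[-0.82,-0.89,0,0,0,0,0.1],[0,0,0,0,0,-1,0.1],[0,0,0,0,0,-1,0.1],[0,0,0,0,0,-1,0.1]]]' 20;python3 -m pendant '[[[0,0,0,0,0,-1,0.1],[0,0,0,0,0,-1,0.1],[0,0,0,0,0,-1,0.1],[0,0,0,0,0,-1,0.1],[0,0,0,0,0,-1,0.1],[0,0,0,0,0,-1,0.1],[0,0,0,0,0,-1,0.1],[0,0,0,0,0,-1,0.1]]]' 20;python3 -m pendant '[[[0,0,0,0,0,-1,0.1],[0,0,0,0,0,-1,0.1],[0,0,0,0,0,-1,0.1],[0,0,0,0,0,-1,0.1],[0,0,0,0,0,-1,0.1],[0,0,0,0,0,-1,0.1],[0,0,0,0,0,-1,0.1],[0,0,0,0,0,-1,0.1]]]' 20;python3 - <<'E' 2>/dev/null
from h import *
W=cloud(cap('wrist'));med(W,.665,.066,.03,.172,.185,'handle')
go(.665,.066,.146,-99.2)
E
```

```text
time_s: 46.2
tcp_pos: [0.6658, 0.0675, 0.2234]
eef_rot: [-180.0, -0.1, -167.8]
contact_force: [0.3, -0.6, -0.3]
gripper_width: 0.048
gripper_force: 0.0
time_s: 47.0
tcp_pos: [0.6657, 0.0679, 0.2236]
eef_rot: [180.0, -0.1, -135.7]
contact_force: [-0.6, -0.8, -0.1]
gripper_width: 0.048
gripper_force: 0.0
time_s: 47.8
tcp_pos: [0.6657, 0.0679, 0.2236]
eef_rot: [179.9, -0.0, -103.7]
contact_force: [-0.1, -0.4, -0.8]
gripper_width: 0.0483
gripper_force: 0.0
handle 615 (array([0.6623, 0.0642, 0.1766]), array([662.5,  64.7,  17. ,  16.9,  37.5]))
t 47.9 pos [0.6657 0.0679 0.2236] [ 1.7994e+02 -4.0000e-02 -1.0350e+02] shift units(now axes) [0.1  0.01 3.88] (goal axes) [0.1  0.02 3.88] turn units [ 0.02 -0.01 -1.07] w 0.0481 F [-0.2  0.2 -0.1]
```

```bash
python3 -m pendant '[[[0.1,0,0.5,0,0,-0.5,0.1],[0,0,1,0,0,-0.57,0.1],[0,0,1,0,0,0,0.1],[0,0,0.8,0,0,0,0.1],[0,0,0.5,0,0,0,0.1],[0,0,0.08,0,0,0,0.1],[0,0,0,0,0,0,0.1],[0,0,0,0,0,0,0.1]]]' 10;python3 -m pendant '[[[0,0,0,0,0,0,-0.2],[0,0,0,0,0,0,-0.5],[0,0,0,0,0,0,-0.5],[0,0,0,0,0,0,-0.5],[0,0,0,0,0,0,-0.5],[0,0,0,0,0,0,-0.5],[0,0,0,0,0,0,-0.5],[0,0,0,0,0,0,-0.5]]]' 5;python3 - <<'E'
from h import *
go(.665,.066,.146,-99.2)
E
```

```text
time_s: 48.65
tcp_pos: [0.6659, 0.0659, 0.1479]
eef_rot: [-179.9, 0.0, -99.6]
contact_force: [-0.2, 0.4, 0.0]
gripper_width: 0.0485
gripper_force: 0.0
time_s: 49.45
tcp_pos: [0.6653, 0.0658, 0.1469]
eef_rot: [180.0, -0.0, -99.6]
contact_force: [-0.6, -0.0, -0.7]
gripper_width: 0.0219
gripper_force: 0.0
t 49.5 pos [0.6653 0.0658 0.1469] [180.    -0.   -99.64] shift units(now axes) [-0.01  0.02  0.05] (goal axes) [-0.01  0.02  0.05] turn units [ 0.    0.   -0.11] w 0.0219 F [-0.6 -0.  -0.7]
```

Caged around the handle. Swing along the arc.

```bash
python3 -m pendant '[[[-0.01,0.36,0,0,0,0.5,-0.5],[-0.025,0.72,0,0,0,1,-0.5],[-0.025,0.72,0,0,0,1,-0.5],[-0.025,0.72,0,0,0,1,-0.5],[-0.025,0.72,0,0,0,1,-0.5],[-0.025,0.72,0,0,0,1,-0.5],[-0.025,0.72,0,0,0,1,-0.5],[-0.025,0.72,0,0,0,1,-0.5]]]' 5;python3 -m pendant '[[[-0.025,0.72,0,0,0,1,-0.5],[-0.025,0.72,0,0,0,1,-0.5],[-0.025,0.72,0,0,0,1,-0.5],[-0.025,0.72,0,0,0,1,-0.5],[-0.025,0.72,0,0,0,1,-0.5],[-0.025,0.72,0,0,0,1,-0.5],[-0.025,0.72,0,0,0,1,-0.5],[0,0,0,0,0,0,-0.5]]]' 5;python3 - <<'E' 2>/dev/null
from h import *
s=r.get_state();H=np.array([.697,.2705]);v=s['tcp_pos'][:2]-H;print(np.hypot(*v),np.degrees(np.arctan2(v[1],v[0]))%360)
d=cap('scene');W=cloud(d);f=cv2.cvtColor(d['frame'],cv2.COLOR_BGR2HSV);m=(f[...,0]>18)&(f[...,0]<32)&(f[...,1]>180)
q=W[m];q=q[(q[:,2]>.13)&(q[:,2]<.146)&(q[:,1]>.04)&(q[:,1]<.3)];l=cv2.fitLine(q[:,:2].astype(np.float32),2,0,.01,.01).ravel();print('bar',l,len(q))
go(.49,.281,.146,177.1)
E
```

```text
time_s: 50.25
tcp_pos: [0.5677, 0.1104, 0.1471]
eef_rot: [-180.0, 0.0, -129.8]
contact_force: [1.1, -0.4, 0.3]
gripper_width: 0.022
gripper_force: 0.2
time_s: 51.05
tcp_pos: [0.5086, 0.1919, 0.1472]
eef_rot: [180.0, 0.0, -157.6]
contact_force: [-0.1, -0.1, -0.0]
gripper_width: 0.0217
gripper_force: 0.1
0.20414089643855432 202.64489649763556
bar [0.92657965 0.3760986  0.6044065  0.23037747] 548
t 51.1 pos [0.5088 0.1913 0.1471] [ 1.7999e+02  2.0000e-02 -1.5750e+02] shift units(now axes) [-0.85  4.5   0.06] (goal axes) [1.17 4.43 0.06] turn units [0.   0.01 6.35] w 0.0219 F [ 0.1 -0.6  1. ]
```

```bash
python3 -m pendant '[[[-0.025,0.72,0,0,0,1,-0.5],[-0.025,0.72,0,0,0,1,-0.5],[-0.025,0.72,0,0,0,1,-0.5],[-0.025,0.72,0,0,0,1,-0.5],[-0.01,0.36,0,0,0,0.5,-0.5],[0,0.18,0,0,0,0.25,-0.5],[0,0,0,0,0,0,-0.5],[0,0,0,0,0,0,-0.5]]]' 5;python3 - <<'E' 2>/dev/null
from h import *
s=r.get_state();H=np.array([.699,.2685]);v=s['tcp_pos'][:2]-H;print(np.hypot(*v),np.degrees(np.arctan2(v[1],v[0]))%360)
go(.4925,.2824,.146,176.2)
E
```

```text
time_s: 51.9
tcp_pos: [0.4939, 0.2567, 0.1469]
eef_rot: [-180.0, -0.0, -176.6]
contact_force: [0.4, 0.1, 0.7]
gripper_width: 0.0222
gripper_force: 0.0
0.20545489664511507 183.29440227852461
t 51.9 pos [0.4939 0.2567 0.1469] [-1.7999e+02 -1.0000e-02 -1.7657e+02] shift units(now axes) [-0.01  1.29  0.04] (goal axes) [0.15 1.28 0.04] turn units [-0.   -0.    1.81] w 0.0222 F [0.4 0.1 0.7]
```

```bash
python3 -m pendant '[[[0,0.18,0,0,0,0.25,-0.5],[0,0.18,0,0,0,0.25,-0.5],[0,0.18,0,0,0,0.25,-0.5],[0,0.18,0,0,0,0.25,-0.5],[0,0.18,0,0,0,0.25,-0.5],[0,0.18,0,0,0,0.25,-0.5],[0,0.1,0,0,0,0.15,-0.5],[0,0,0,0,0,0,-0.5]]]' 5; python3 -m pendant '[[[0,0.05,0,0,0,0,-0.5],[0,0.05,0,0,0,0,-0.5],[0,0.05,0,0,0,0,-0.5],[0,0,0,0,0,0,-0.5],[0,0,0,0,0,0,-0.5],[0,0,0,0,0,0,-0.5],[0,0,0,0,0,0,-0.5],[0,0,0,0,0,0,-0.5]]]' 5
```

```text
time_s: 52.7
tcp_pos: [0.4936, 0.2815, 0.1469]
eef_rot: [180.0, 0.0, 176.8]
contact_force: [-1.0, 0.7, -0.2]
gripper_width: 0.0221
gripper_force: 0.0
time_s: 53.5
tcp_pos: [0.4936, 0.2833, 0.1469]
eef_rot: [-180.0, -0.0, 176.8]
contact_force: [-0.1, -4.3, 1.0]
gripper_width: 0.022
gripper_force: 2.4
```

```bash
python3 -m pendant '[[[0,0.04,0,0,0,0,-0.5],[0,0.04,0,0,0,0,-0.5],[0,0,0,0,0,0,-0.5],[0,0,0,0,0,0,-0.5],[0,0,0,0,0,0,-0.5],[0,0,0,0,0,0,-0.5],[0,0,0,0,0,0,-0.5],[0,0,0,0,0,0,-0.5]]]' 5; python3 - <<'E' 2>/dev/null
from h import *
for n in('scene','top'):
    d=cap(n);W=cloud(d);f=cv2.cvtColor(d['frame'],cv2.COLOR_BGR2HSV);m=(f[...,0]>18)&(f[...,0]<32)&(f[...,1]>180)
    q=W[m];q=q[(q[:,2]>.13)&(q[:,2]<.146)&(q[:,1]>.2)&(q[:,1]<.35)];
    if len(q)>9:l=cv2.fitLine(q[:,:2].astype(np.float32),2,0,.01,.01).ravel();print('bar',l,np.degrees(np.arctan2(l[1],l[0])),len(q))
print(r.get_state()['contact_force'])
E
```

```text
time_s: 54.3
tcp_pos: [0.4936, 0.2835, 0.1468]
eef_rot: [-179.8, -0.0, 176.7]
contact_force: [1.0, -11.0, 2.3]
gripper_width: 0.0222
gripper_force: 4.9
bar [ 0.998374  -0.0570033  0.5954135  0.2746345] -3.2678196 506
bar [ 0.9985517  -0.05379963  0.6123456   0.27369812] -3.0839803 537
[ 0.33120761 -9.37827813  2.5095615 ]
```

11 N with no further motion means the bar is at its stop. Back off, open, rise away and check everything.

```bash
python3 -m pendant '[[[0,-0.08,0,0,0,0,-0.5],[0,-0.1,0,0,0,0,-0.4],[0,0,0,0,0,0,-0.2],[0,0,0,0,0,0,0.1],[0,0,0,0,0,0,0.1],[0,0,0,0,0,0,0.1],[0,0,-0.4,0,0,0,0.1],[0,0,-0.8,0,0,0,0.1]]]' 5;python3 -m pendant '[[[0,0,-1,0,0,0,0.1],[0,0,-1,0,0,0,0.1],[0,0,-1,0,0,0,0.1],[0.3,-1,0,0,0,0,0.1],[0.3,-1,0,0,0,0,0.1],[0.3,-1,0,0,0,0,0.1],[0.3,-1,0,0,0,0,0.1],[0.3,-1,0,0,0,0,0.1]]]' 5;python3 -m pendant '[[[0,-1,0,0,0,0,0.1],[0,-1,0,0,0,0,0.1],[0,-1,0,0,0,0,0.1],[0,-1,0,0,0,0,0.1],[0,0,0,0,0,0,0.1],[0,0,0,0,0,0,0.1],[0,0,0,0,0,0,0.1],[0,0,0,0,0,0,0.1]]]' 5; python3 - <<'E' 2>/dev/null
from h import *
for n in('scene','top'):
    d=cap(n);W=cloud(d);f=cv2.cvtColor(d['frame'],cv2.COLOR_BGR2HSV);m=(f[...,0]>18)&(f[...,0]<32)&(f[...,1]>180)
    q=W[m];q=q[(q[:,2]>.13)&(q[:,2]<.146)&(q[:,1]>.2)&(q[:,1]<.35)];
    if len(q)>9:l=cv2.fitLine(q[:,:2].astype(np.float32),2,0,.01,.01).ravel();print('bar',l,np.degrees(np.arctan2(l[1],l[0])),len(q))
    m=(f[...,0]>50)&(f[...,0]<80)&(f[...,1]>120);q=W[m];q=q[(np.hypot(q[:,0]-.583,q[:,1]-.276)<.1)&(abs(q[:,2]-.093)<.012)];A=np.c_[q[:,:2]-[.583,.276],np.ones(len(q))];print(n,len(q),np.linalg.lstsq(A,q[:,2],rcond=None)[0])
    med(W,.492,.282,.03,.17,.185,'handle');med(W,.595,-.354,.04,.2,.21,'lugtop')
    cv2.imwrite(f'pics/end_{n}.png',d['frame'])
E
```

```text
time_s: 55.2
tcp_pos: [0.4931, 0.2813, 0.1705]
eef_rot: [-179.9, -0.1, 176.8]
contact_force: [-0.3, 0.6, 0.0]
gripper_width: 0.0487
gripper_force: 0.0
time_s: 56.0
tcp_pos: [0.4575, 0.1822, 0.2311]
eef_rot: [180.0, 0.0, 176.8]
contact_force: [-0.1, -1.1, -0.4]
gripper_width: 0.0479
gripper_force: 0.0
time_s: 56.8
tcp_pos: [0.4535, 0.1041, 0.2309]
eef_rot: [-180.0, -0.0, 176.8]
contact_force: [0.1, -0.8, 0.8]
gripper_width: 0.0483
gripper_force: 0.0
bar [ 0.9985978  -0.05293788  0.59144026  0.27469587] -3.0345352 526
scene 4040 [ 0.00082806 -0.00022757  0.09308796]
handle 68 (array([0.4931, 0.2807, 0.1759]), array([491.7, 281.5,  16.6,  17.2,  24.8]))
lugtop 113 (array([ 0.5986, -0.353 ,  0.2023]), array([ 598.4, -353.4,   24.5,   23.8,    7. ]))
top 62 [ 0.06372129 -0.02635419  0.08805758]
handle 0 
lugtop 180 (array([ 0.5978, -0.3526,  0.2025]), array([ 598.8, -352.5,   24.2,   24.7,    1.7]))
```

View pics/end_scene.png

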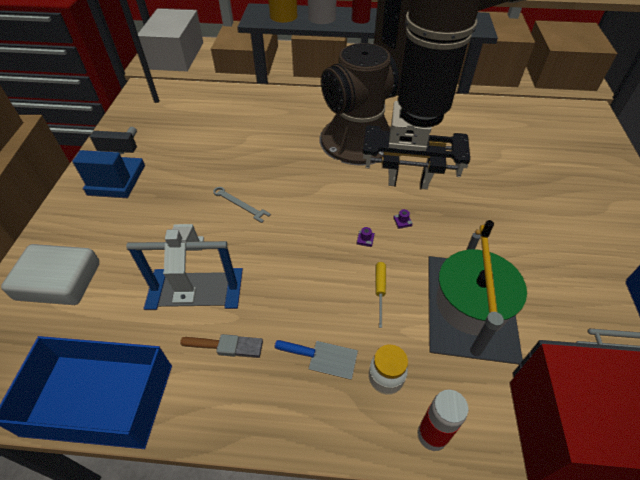

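Picture end_scene shows the keeper shut across the seated cover at (487,270) and the brace hung at (180,260). No red parts are left on the bench, and the tools, tin and purple lugs are where they were.

```bash
python3 -c "
from plant import r
print(r.close_job())"
```

```text
the job is handed in; nothing more can be done
None
```

The job is handed in at about 57 s: both red lugs are in the pot (no red blocks were on the bench), the cover is seated level, the keeper is shut against its stop, the brace hangs lug up on the rail, and the tools and tin were not touched.

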